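# Shut the seacock and put fresh anodes in the strainer

## Task

First shut the cooling-water seacock: flip its ratchet's red direction pawl over to the closing side and swing the black-gripped handle back and forth until the valve is fully closed. Only then lift the lid off the strainer pot by its blue knob and lay it flat on the blue mat, put every zinc anode from the bench into the pot, and put the lid back on so that it sits flat and fully home. Last, give the primer plunger at least two full strokes, each down to its stop and right back up, and leave the other things on the bench alone.

Things in the scene. Friction and masses are not known exactly. Their poses are not given: they have to be found in the camera images.
- spindle (a point): Vertical axis of the seacock's ratchet, a fixed brass valve with a white dial 128 mm across; the point lies on the axis at the underside of the handle, 80 mm above the bench. The handle points roughly back toward the robot. A black pointer turns with the valve over the dial: toward the green mark is open, at the red mark (on the side away from the middle handle position) is fully closed.
- valve (a joint): Valve spindle, 0 = fully open, 2.4 rad = fully closed (hard stop). It closes clockwise seen from above. It holds itself by friction (0.6 N m) and is turned only by the ratchet: 16 teeth, so the pawl clicks over every 0.393 rad of handle swing, and up to that much of each working stroke is lost before the valve turns.
- handle (a joint): Swing of the ratchet handle about the spindle, rad, positive anticlockwise from above, stops at -0.55 and +0.55, friction 0.3 N m; stays where left. With the pawl on its closing side, clockwise swings (value falling) close the valve and anticlockwise swings click back freely; on the opening side it is the other way round.
- handle_grip (a point): Middle of the upright black round grip at the handle's end: 22 mm across, from 92 to 147 mm above the bench, 185 mm from the spindle axis. This point is 120 mm above the bench. The steel bar below it is 22 mm wide, its top 92 mm above the bench; the 50 mm wide head plate reaches 76 mm from the spindle axis.
- pawl (a joint): Red direction pawl selector on the handle's head, a lever turning about a vertical pivot on the handle bar 52 mm from the spindle axis. -0.35 rad = opening (start), +0.35 rad = closing (stops at both). It grows as the lever turns clockwise seen from above; friction 0.08 N m, stays where left.
- pawl_lever (a point): Middle of the small upright red pin at the pawl lever's end: 12 mm across, rising from the lever (top 98 mm above the bench) to 129 mm above the bench; 40 mm from its pivot, pointing along the handle toward the black grip at pawl = 0, swinging 14 mm to either side. Standing at the spindle and looking along the handle toward the black grip, the closing side is on the right. This point is 116 mm above the bench.
- strainer_rim (a point): Centre of the mouth of the fixed grey strainer pot: outside 150 mm across, 75 mm tall, open on top, walls 7 mm thick, inside 136 mm across. The point is at rim height, 75 mm above the bench.
- strainer_floor (a point): Centre of the pot's inner floor, 6 mm above the bench.
- lid_knob (a point): Centre of the blue round knob of the loose lid (0.3 kg): knob 30 mm across, 22 mm tall. Below it: white disc 158 mm across and 10 mm thick whose underside lies 33 mm below this point, and under that a black locating plug 122 mm across, 8 mm deep (its bottom 41 mm below this point). Seated on the pot, this point is 108 mm above the bench; on the mat 45 mm. z up out of the knob.
- mat_top (a point): Centre of the top of the fixed blue mat, 170 mm square, 4 mm thick, flat on the bench; lid is laid here.
- anode0_mid (a point): Loose zinc anode, a grey upright disc 40 mm across and 28 mm tall, about 0.2 kg, standing on the bench; may be absent (2 to 4 are there). This point is its centre, 14 mm above its underside; z up along its axis.
- anode1_mid (a point): Loose zinc anode, a grey upright disc 40 mm across and 28 mm tall, about 0.2 kg, standing on the bench; may be absent (2 to 4 are there). This point is its centre, 14 mm above its underside; z up along its axis.
- anode2_mid (a point): Loose zinc anode, a grey upright disc 40 mm across and 28 mm tall, about 0.2 kg, standing on the bench; may be absent (2 to 4 are there). This point is its centre, 14 mm above its underside; z up along its axis.
- anode3_mid (a point): Loose zinc anode, a grey upright disc 40 mm across and 28 mm tall, about 0.2 kg, standing on the bench; may be absent (2 to 4 are there). This point is its centre, 14 mm above its underside; z up along its axis.
- primer (a joint): Primer plunger, m: 0 = up, grows as pressed down, 0.020 = bottomed on its stop. Spring return: 4 N at the top, 12 N at the stop.
- primer_top (a point): Centre of the top of the primer's round black cap, 40 mm across, 123 mm above the bench when up; fixed blue hand pump below it 52 mm across. Press straight down.
- grease_can: Bystander: green can, 60 mm across, 75 mm tall; origin at the centre of its underside. Leave alone.
- spanner: Bystander: spanner lying flat; origin at its underside's centre. Leave alone.
- clamp_box: Bystander: small cardboard box 65 x 45 x 32 mm; origin at the centre of its underside. Leave alone.
- lid: The lid as a whole; origin at the centre of the underside of its locating plug, 41 mm below the knob's centre; z up.
Mind the look-alikes: they are no part of the job. What is shaped like the part that bears anode1_mid but green is not meant.

How it is judged (in metres and radians):
On the way, in this order (a step that is already met when the one before it is completed fails the run):
1. the direction pawl is flipped to the closing side (value of joint pawl above 0.25 rad), for 0.2 s.
2. the valve is ratcheted fully closed (value of joint valve above 2.33 rad), for 0.2 s.
3. the lid lies flat on the mat, let go (horizontal distance between lid_knob and mat_top below 0.05 m and z of lid_knob in the frame of mat_top below 0.046 m and angle between lid_knob's own z axis and vertical below 0.06 rad and contact force between the fingers and lid below 0.1 N), for 0.3 s.
4. every anode is in the pot (horizontal distance between each of anode0_mid, anode1_mid, anode2_mid, anode3_mid and strainer_rim below 0.06 m and z of each of anode0_mid, anode1_mid, anode2_mid, anode3_mid in the frame of strainer_rim below -0.008 m), for 0.3 s.
5. the lid is seated on the pot (horizontal distance between lid_knob and strainer_rim below 0.012 m and z of lid_knob in the frame of strainer_rim between 0.028 and 0.037 m and angle between lid_knob's own z axis and vertical below 0.05 rad), for 0.3 s.
6. first full stroke of the primer, down to the stop (value of joint primer above 0.018 m), for 0.04 s.
7. the plunger is right back up (value of joint primer below 0.003 m), for 0.04 s.
8. second full stroke, down to the stop (value of joint primer above 0.018 m), for 0.04 s.
9. the plunger is right back up again (value of joint primer below 0.003 m), for 0.04 s.
At the end, for the whole second after the job is handed in: pawl on its closing side (above 0.25 rad), valve within 0.07 rad of its closed stop, every anode present inside the pot, lid seated: within 12 mm of the pot's centre, flat within 0.05 rad and down on the rim within 4 mm; plunger up within 3 mm; all at rest (all of step 4 and all of step 5 and value of joint pawl above 0.25 rad and value of joint valve above 2.33 rad and value of joint primer below 0.003 m and linear speed of lid below 0.02 m/s); the robot touches nothing.
It fails at once if the grease can is disturbed (moved over 40 mm) (distance of grease_can from where it was at the start of the episode above 0.04 m).
It fails at once if the spanner is disturbed (moved over 40 mm) (distance of spanner from where it was at the start of the episode above 0.04 m).
It fails at once if the cardboard box is disturbed (moved over 40 mm) (distance of clamp_box from where it was at the start of the episode above 0.04 m).
Of anode0, anode1, anode2, anode3 only 2 to 4 are there at a start; the rules pass over those that are not, and their reading is None.
At some moment in a run one of anode0, anode1, anode2, anode3 may be knocked a few centimetres aside while the robot is not near it.
Once in a run the grip may slacken for a moment while it holds something.
It also fails if it takes over 210 s, if anything falls off the work surface, if the arm or the gripper's body presses on something with over 40 N, if the wrist force passes 120 N, or if a joint passes its speed limit or range.

## Robot

A 6-joint arm with a two-finger parallel gripper is mounted at the origin on the work surface. World frame = base frame: x ahead of the robot, y to its left, z up, the work surface at z = 0. Lengths are in m, angles in degrees, forces in N, time in s.
With the tool pointing down it reaches from about 0.35 to 0.875 m from the base axis. Payload 4.2 kg.
Tool frame: the origin (TCP) lies between the finger pads; the fingertips stand 25 mm ahead of it and the grasp point (between the pads) lies 6 mm ahead of it (r.tips_ahead is the distance from the TCP to the fingertips, in m); z points along the fingers, y is the direction in which the jaws open and shut (so a half turn about z gives the same grasp; the last joint's range is limited). The gripper opens to 87 mm and grips with 3 to 60 N. Pads are 19 mm wide; open, the fingers measure 117 mm over their backs; the gripper's body (75 mm by 190 mm) begins 51 mm behind the grasp point.
Start: joints at [91.364, 22.042, 0.453, 0, -68.411, -14.817], TCP at [0.145, 0.608, 0.248] pointing down, gripper open.
Joint ranges: [-179.83, 179.83], [-69.29, 118.12], [-61.27, 80.66], [-181.25, 117.63], [-171.15, -9.14], [-177.46, 177.46]. Speed limits (degrees/s): [159.86, 159.86, 180, 180, 180, 180].

## Interface

Orientations are given as a 3x3 rotation matrix whose columns are the frame's x, y, z axes.
In Python, from station import r, vision, finish_job gives the robot as it stands.
- The arm moves only by the shell command python3 -m jog 'ROWS'. ROWS is a JSON object of lists of equal length, an entry for each row: "rot": the turn, a rotation vector about the world's x, y, z in degrees, a list of three; "delta_pos": the shift along the world's x, y, z in mm, a list of three; "grip": the opening in per cent of the stroke, from 0 (shut) to 100 (fully open). A call has 1 to 10 rows; each row shifts and turns the commanded pose from where the row before left it; what a row does not reach is not made up. A row lasts 1/12 s, in which the tool goes at most 41.7 mm and 7.16 degrees, less where a joint would pass 70% of its speed; a pose out of reach is approached as far as the arm can. A call with a gripper value outside its range is refused whole. The fingers move at their own pace and stop on an object; the grip force is fixed at half the most. Time passes only in rows, so rows that do not move let the fingers close. It gives the time, the measured TCP pose, the force and the opening at its end, in the units of the state.
- r.sense(): the state, without advancing time (a new reading comes with each control period).
- vision.capture(name): name is "scene" or "top" or "wrist"; returns a dict with "frame" (400x640x3 uint8, red, green, blue), "K" (3x3 intrinsics, pixels), "k1" (the pictures are not rectified: a ray, as slopes to the right and down, at radius r is drawn at 1 + k1 r^2 times it, then the intrinsics apply), "xyz" and "orientation" of the camera in the world. Camera axes: x right, y up, looking along -z (the intrinsics and any distortion apply to the point x, -y, -z); pixel columns grow to the right and rows downward; lengths in m; the calibration is good to about 2 mm. A picture is of the moment at which its call begins. There is no depth.
- finish_job(): hands the job in, once; it reports no verdict.
The state is a dict: "time_s": time; "joints": joint angles; "joint_velocities": joint speeds; "effort": joint torques, N m; "tcp_pos": TCP position; "ee_rot": TCP orientation; "wrist_force": force on the tool from outside, world axes, zero at the start; "moment": the same for the moment, N m; "gripper_width": opening from 0.0 (shut) to 1.0 (fully open).
Only numpy, scipy, OpenCV 4.12 (cv2) and the standard library are available. Lean on these libraries where they do the work, as an engineer would, in place of code of your own. Each camera call takes 0.05 s, during which the arm holds its last target. There are 200 camera calls.

## Working session

There is one attempt and no reset: what is moved stays moved. The work goes in short steps, Python scripts to look and compute and a shell command to move; the robot and the scene stay as the last step left them, time stands still between calls to the robot, and variables do not carry over. Pictures are saved under pics/ and viewed, about 12 in all and at most 16, crops included, and the job is handed in when it is done.

```bash
ls; mkdir -p pics; cat > h.py <<'E'
import numpy as np, cv2
from station import r, vision
def cap(n,save=None):
    c=vision.capture(n); c={k:(np.array(v) if k!='k1' else v) for k,v in c.items()}
    if save: cv2.imwrite('pics/'+save+'.png',c['frame'][:,:,::-1])
    return c
def ray(c,u,v):
    K=c['K'];x=(u-K[0,2])/K[0,0];y=(v-K[1,2])/K[1,1]
    rd=np.hypot(x,y);q=rd
    for _ in range(30): q=rd/(1+c['k1']*q*q)
    s=q/rd if rd>0 else 1
    d=c['orientation']@np.array([x*s,-y*s,-1.]); return c['xyz'],d/np.linalg.norm(d)
def onz(c,u,v,z):
    o,d=ray(c,u,v); return o+d*(z-o[2])/d[2]
def tri(*rs):
    A=sum(np.eye(3)-np.outer(d,d) for o,d in rs);b=sum((np.eye(3)-np.outer(d,d))@o for o,d in rs)
    p=np.linalg.solve(A,b); return p,[np.linalg.norm(np.cross(p-o,d)) for o,d in rs]
def proj(c,p):
    q=c['orientation'].T@(np.array(p)-c['xyz']);x,y=q[0]/-q[2],-q[1]/-q[2]
    f=1+c['k1']*(x*x+y*y);K=c['K'];return np.array([K[0,0]*x*f+K[0,2],K[1,1]*y*f+K[1,2]])
def blobs(c,lo,hi,amin=30):
    h=cv2.cvtColor(c['frame'],cv2.COLOR_RGB2HSV);m=cv2.inRange(h,np.array(lo),np.array(hi))
    n,l,s,ce=cv2.connectedComponentsWithStats(m)
    return [(ce[i].round(1).tolist(),s[i].tolist()) for i in range(1,n) if s[i][4]>=amin],l
E
python3 - <<'E'
from h import *
s=r.sense();print(s['tcp_pos'],s['ee_rot'],s['gripper_width'])
for n in('top','scene','wrist'):
    c=cap(n,n+'0');print(n,c['xyz'],c['orientation'].round(3).tolist(),c['K'].tolist(),c['k1'])
E
```

```text
pics
[0.14523709 0.60732629 0.24645924] [[ 9.72525521e-01 -2.32795865e-01 -4.43627586e-04]
 [-2.32796280e-01 -9.72523215e-01 -2.11863821e-03]
 [ 6.17720904e-05  2.16370458e-03 -9.99997657e-01]] 0.9981733789336062
top [0.3652233  0.0162356  1.20289762] [[-0.021, 0.981, -0.193], [-1.0, -0.022, -0.002], [-0.006, 0.193, 0.981]] [[475.8940032841917, 0.0, 313.25453708544995], [0.0, 475.8940032841917, 199.0958622589477], [0.0, 0.0, 1.0]] 0.02134232093593407
scene [0.97006595 0.4834381  0.65097367] [[-0.788, -0.422, 0.449], [0.616, -0.554, 0.561], [0.012, 0.718, 0.696]] [[396.60338651418203, 0.0, 312.71029519310116], [0.0, 396.60338651418203, 198.01277754099834], [0.0, 0.0, 1.0]] -0.039789717919389796
wrist [0.22775744 0.58867585 0.38400603] [[-0.233, 0.926, 0.298], [-0.972, -0.222, -0.069], [0.002, -0.306, 0.952]] [[329.4303903995058, 0.0, 321.27717350824435], [0.0, 329.4303903995058, 193.1866439705522], [0.0, 0.0, 1.0]] -0.03502739811611419
```

View pics/top0.png

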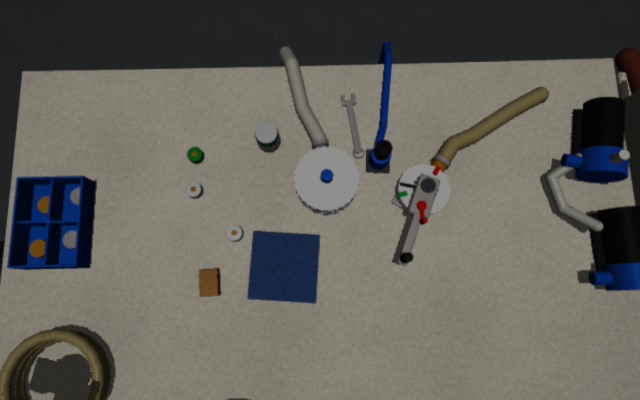

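View pics/scene0.png

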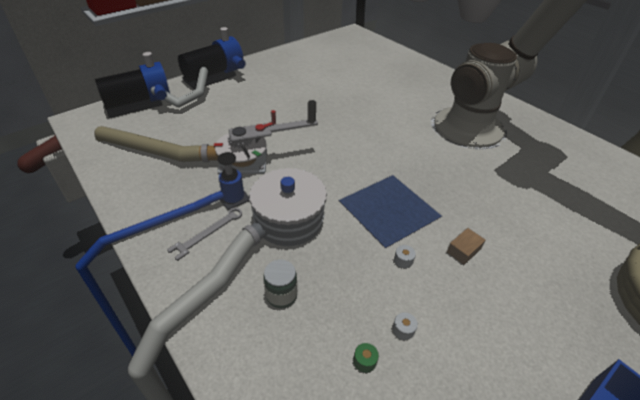

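Top picture: the anodes are at (195,190) and (235,233), with a green look-alike at (195,155). The grease can is at (267,137), the box at (208,282) and the mat at (284,266). The lid knob is at (327,175), the primer at (382,150), the ratchet head at (428,185), the grip at (406,258) and the red pawl pin at (422,207). The discs in the blue tray at (45–75, 195–240) could also be mistaken for anodes. In the scene picture the anodes are at (405,256) and (405,325), and the green one is at (366,356).

```bash
python3 - <<'E'
from h import *
t=cv2.imread('pics/top0.png');s=cv2.imread('pics/scene0.png');w=cv2.imread('pics/wrist0.png')
R=lambda a,f:cv2.resize(a,None,fx=f,fy=f,interpolation=cv2.INTER_CUBIC)
A=R(t[130:270,360:460],4)  #400x560
A=cv2.resize(t[130:270,365:465],(400,560));B=cv2.resize(w,(400,250));C=cv2.resize(s[90:190,190:330],(400,286))
cv2.imwrite('pics/mix.png',np.hstack([A,np.vstack([B,C,np.zeros((24,400,3),np.uint8)])]))
c={n:None for n in('top','scene')}
for n in c:
    q=c[n]=cap(n)
    for nm,lo,hi in [('red',(0,150,90),(6,255,255)),('red2',(174,150,90),(180,255,255)),('blue',(105,120,60),(125,255,255)),('green',(50,100,40),(80,255,255)),('orange',(8,110,80),(25,255,255)),('black',(0,0,0),(180,255,28)),('white',(0,0,150),(180,40,255))]:
        b,_=blobs(q,lo,hi,20);print(n,nm,[x for x in b if x[1][4]<9000][:22])
q=c['top'];print('tray',onz(q,70,195,.03),'bottom',onz(q,237,398,0))
for u,v in [(195,187),(235,231),(195,153)]:print(onz(q,u,v,.028))
E
```

```text
top red [([436.0, 170.3], [433, 167, 7, 8, 34]), ([422.1, 209.6], [417, 201, 11, 22, 121])]
top red2 []
top blue [([384.9, 92.2], [376, 41, 16, 102, 659]), ([379.1, 157.9], [371, 147, 20, 17, 111]), ([605.1, 159.4], [587, 146, 42, 29, 804]), ([573.9, 160.3], [566, 154, 17, 13, 176]), ([326.4, 174.9], [321, 169, 12, 12, 110]), ([50.7, 223.2], [7, 176, 76, 92, 2716]), ([283.6, 266.7], [248, 232, 71, 70, 4434]), ([628.5, 275.8], [616, 262, 24, 28, 596]), ([603.5, 277.7], [595, 272, 19, 13, 201])]
top green [([194.5, 154.1], [187, 147, 16, 15, 137]), ([401.8, 193.6], [398, 191, 9, 6, 41])]
top orange [([492.6, 121.9], [441, 88, 107, 72, 1039]), ([439.9, 165.2], [434, 161, 12, 11, 71]), ([43.4, 204.3], [38, 196, 11, 17, 137]), ([37.2, 247.9], [30, 240, 15, 17, 208]), ([208.0, 282.1], [199, 269, 19, 27, 461]), ([45.5, 343.4], [0, 332, 89, 52, 466]), ([91.7, 365.3], [88, 358, 7, 16, 27])]
top black [([381.4, 56.2], [378, 47, 6, 16, 60]), ([613.2, 169.5], [571, 48, 69, 223, 6398]), ([269.4, 143.4], [260, 137, 18, 10, 46]), ([382.3, 149.7], [375, 140, 17, 20, 244]), ([371.0, 161.9], [369, 154
[... 1888 characters left out ...]
152, 12, 8, 65]), ([428.0, 163.7], [424, 158, 9, 13, 44]), ([461.2, 167.6], [458, 165, 7, 6, 20]), ([444.2, 172.5], [435, 166, 16, 14, 60]), ([478.2, 174.0], [474, 169, 9, 11, 29]), ([561.0, 174.4], [556, 168, 15, 14, 59]), ([637.5, 178.6], [635, 176, 5, 6, 22]), ([212.7, 183.7], [208, 181, 10, 6, 27]), ([464.7, 184.8], [460, 182, 11, 7, 24]), ([188.4, 188.5], [186, 186, 6, 6, 22]), ([627.6, 191.3], [624, 190, 8, 4, 23]), ([465.4, 208.6], [458, 203, 15, 14, 82]), ([178.1, 256.8], [115, 204, 137, 113, 5131])]
tray [0.62046241 0.62875406 0.03      ] bottom [0.12538393 0.20952001 0.        ]
[0.63465699 0.31686637 0.028     ]
[0.52039109 0.21452314 0.028     ]
[0.72407216 0.31922945 0.028     ]
```

View pics/mix.png

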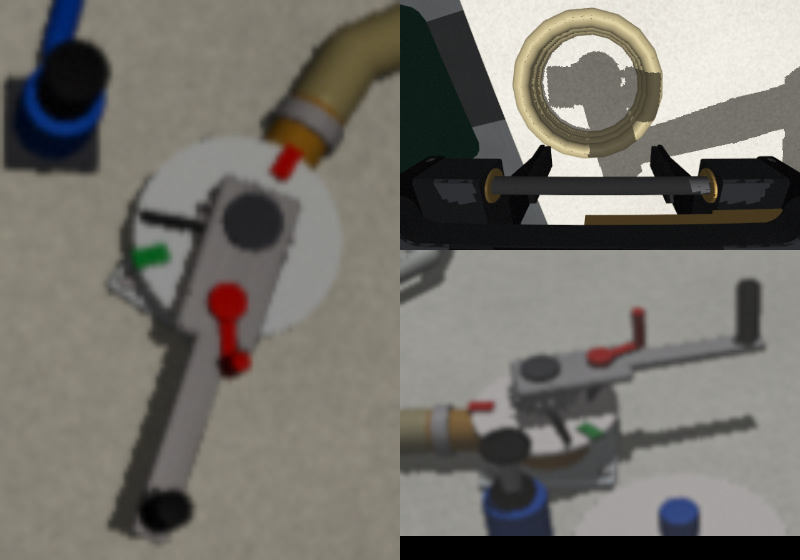

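The mixed crop shows the pawl lever lying toward the right of the image at (422,207) in the top view. I'll confirm it is on the opening side from the geometry. The pointer is near the green mark, so the valve is open. The tray discs look out of reach, so they are scenery. Next I triangulate.

```bash
python3 - <<'E'
from h import *
t=cap('top');s=cap('scene')
P={'headscrew':((428,185.5),(239,131.3)),'griptop':((408,257),(311.8,101.5)),'pintop':((425,218.5),(273.3,111.7)),
'knob':((326.8,175),(287.5,180.5)),'primer':((383.5,148.5),(227,157.5)),'anodeA':((195,188),(405.5,321.5)),'anodeB':((235,231.5),(405,252)),'green':((194.8,153.5),(366.4,353.3)),'pawlpivot':((421.8,205.3),(259,126.5))}
R={}
for k,(a,b) in P.items():
    p,e=tri(ray(t,*a),ray(s,*b));R[k]=p;print(k,p.round(4),np.round(e,4))
g=R['griptop']-R['headscrew'];print('len',np.hypot(*g[:2]),'ang',np.degrees(np.arctan2(g[1],g[0])))
# mat corners
_,l=blobs(t,(105,120,60),(125,255,255),4000)
m=(l==l[266,283]).astype(np.uint8);b=cv2.boxPoints(cv2.minAreaRect(np.argwhere(m)[:,::-1].astype(np.float32)))
q=np.array([onz(t,*p,.004) for p in b]);print('mat',q.round(4).tolist(),q.mean(0),np.linalg.norm(q-np.roll(q,1,0),axis=1))
# lid disc contour: bright blob in top view
h=cv2.cvtColor(t['frame'],cv2.COLOR_RGB2HSV);print(h[185,310],h[215,300],h[195,440],h[188,195],h[100,200])
E
```

```text
headscrew [ 0.6107 -0.2554  0.096 ] [0.0004 0.0004]
griptop [ 0.4392 -0.188   0.1488] [0.0008 0.0008]
pintop [ 0.525  -0.2337  0.1302] [0.0015 0.0015]
knob [ 0.636  -0.015   0.1195] [0.0005 0.0005]
primer [ 0.6973 -0.1507  0.1221] [0.0011 0.0011]
anodeA [0.6309 0.318  0.0291] [0.0018 0.0018]
anodeB [0.5186 0.2148 0.0295] [0.0007 0.0007]
green [0.7222 0.3193 0.0298] [0. 0.]
pawlpivot [ 0.5633 -0.2374  0.0999] [0.0014 0.0014]
len 0.18430139939117862 ang 158.53344224162387
mat [[0.3572, 0.1853, 0.004], [0.5229, 0.1758, 0.004], [0.5086, 0.0064, 0.004], [0.3436, 0.0205, 0.004]] [0.4330697  0.09700964 0.004     ] [0.16533395 0.16605443 0.16999039 0.16563184]
[ 15   4 143] [ 22  33 138] [ 20   5 144] [ 16  92 119] [ 21  32 134]
```

Every triangulated height agrees with the text: grip 149, pin 130, knob 119.5, primer 122, anodes 29 mm. The spindle–grip length is 184 mm against the stated 185. The pawl pin is on the −y side of the handle, which is the opening side, so I'll push it to +y with shut fingers.

```bash
python3 -m jog '{"delta_pos":[[25,-30,0],[25,-30,0],[25,-30,0],[25,-30,0],[25,-30,0],[25,-30,0],[25,-30,0],[25,-30,0],[25,-30,0],[25,-30,0]],"rot":[[0,0,-4],[0,0,-4],[0,0,0],[0,0,0],[0,0,0],[0,0,0],[0,0,0],[0,0,0],[0,0,0],[0,0,0]],"grip":[0,0,0,0,0,0,0,0,0,0]}'
python3 -m jog '{"delta_pos":[[11,-38,0],[11,-38,0],[11,-38,0],[11,-38,0],[11,-38,0],[11,-38,0],[11,-38,0],[11,-38,0],[11,-38,0],[11,-38,0]],"rot":[[0,0,0],[0,0,0],[0,0,0],[0,0,0],[0,0,0],[0,0,0],[0,0,0],[0,0,0],[0,0,0],[0,0,0]],"grip":[0,0,0,0,0,0,0,0,0,0]}'
python3 -m jog '{"delta_pos":[[2,-38,0],[0,-38,0],[0,-38,0],[0,-38,0],[0,-38,0],[0,0,0],[0,0,0]],"rot":[[0,0,0],[0,0,0],[0,0,0],[0,0,0],[0,0,0],[0,0,0],[0,0,0]],"grip":[0,0,0,0,0,0,0]}'
python3 - <<'E'
from h import *
s=r.sense();print(s['tcp_pos'],s['ee_rot'],s['joints'])
t=cap('top')
for z in(.04,.06):print(onz(t,436,170.3,z),onz(t,401.8,193.6,z))
E
```

```text
time_s: 1.18
tcp_pos: [0.3962, 0.3062, 0.2479]
ee_rot: [[0.931, -0.365, 0.0], [-0.365, -0.931, 0.001], [0.0, -0.001, -1.0]]
wrist_force: [0.2, 0.8, -1.1]
gripper_width: 0.328
time_s: 2.02
tcp_pos: [0.5055, -0.0741, 0.2479]
ee_rot: [[0.931, -0.366, 0.001], [-0.366, -0.931, 0.0], [0.001, -0.0, -1.0]]
wrist_force: [1.6, 1.3, -0.6]
gripper_width: 0.007
time_s: 2.6
tcp_pos: [0.5069, -0.264, 0.247]
ee_rot: [[0.929, -0.369, -0.001], [-0.369, -0.929, 0.0], [-0.001, 0.0, -1.0]]
wrist_force: [-0.1, 0.8, -0.4]
gripper_width: 0.004
[ 0.50685367 -0.26402241  0.24697658] [[ 9.29291254e-01 -3.69346913e-01 -7.89074307e-04]
 [-3.69346790e-01 -9.29291589e-01  3.01855094e-04]
 [-8.44769364e-04  1.09307636e-05 -9.99999643e-01]] [-1.12820511e+01  1.68896451e+01 -7.27566310e+00 -8.89205258e-03
 -6.58824126e+01  7.96103422e+01]
[ 0.66139078 -0.2914823   0.04      ] [ 0.60355414 -0.20242658  0.04      ]
[ 0.65629717 -0.28619004  0.06      ] [ 0.59945522 -0.19866593  0.06      ]
```

```bash
python3 -m jog '{"delta_pos":[[5,-2,-30],[0,0,-30],[0,0,-30],[0,0,-24],[0,0,0]],"rot":[[0,0,0],[0,0,0],[0,0,0],[0,0,0],[0,0,0]],"grip":[0,0,0,0,0]}'
python3 -m jog '{"delta_pos":[[1.9,4.7,0],[1.9,4.7,0],[1.9,4.7,0],[1.9,4.7,0],[1.9,4.7,0],[1.9,4.7,0],[1.9,4.7,0],[1.9,4.7,0],[1.9,4.7,0],[0,0,0]],"rot":[[0,0,0],[0,0,0],[0,0,0],[0,0,0],[0,0,0],[0,0,0],[0,0,0],[0,0,0],[0,0,0],[0,0,0]],"grip":[0,0,0,0,0,0,0,0,0,0]}'
python3 - <<'E'
from h import *
t=cap('top');s=cap('scene')
A=cv2.resize(t['frame'][130:270,365:465],(400,560));C=cv2.resize(s['frame'][80:200,190:330],(400,343))
cv2.imwrite('pics/p2.png',np.hstack([A,np.vstack([C,np.zeros((217,400,3),np.uint8)])])[:,:,::-1])
E
```

```text
time_s: 3.07
tcp_pos: [0.5092, -0.2615, 0.1286]
ee_rot: [[0.931, -0.365, -0.01], [-0.365, -0.931, 0.004], [-0.011, 0.0, -1.0]]
wrist_force: [-1.4, -0.7, 0.5]
gripper_width: 0.006
time_s: 3.9
tcp_pos: [0.5308, -0.221, 0.1338]
ee_rot: [[0.931, -0.365, 0.002], [-0.365, -0.931, 0.0], [0.002, -0.001, -1.0]]
wrist_force: [-0.1, -0.1, 0.2]
gripper_width: 0.007
```

View pics/p2.png

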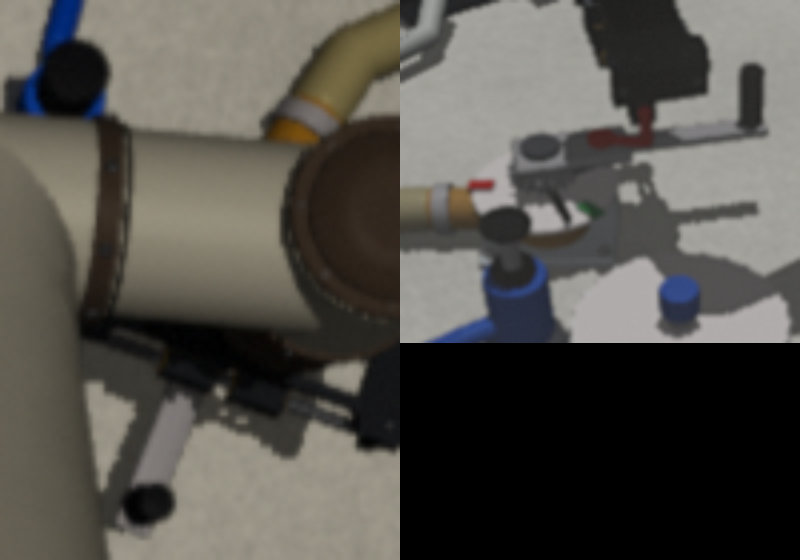

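The pin has swung with the fingers and the handle has started to follow, so the pawl looks to be at its stop. I'll push a little more, lift, and measure.

```bash
python3 -m jog '{"delta_pos":[[1.9,4.7,0],[1.9,4.7,0],[0,0,0],[-4,-9.3,0],[0,0,30],[0,0,30],[-20,0,0],[-30,0,0],[-30,0,0],[0,0,0]],"rot":[[0,0,0],[0,0,0],[0,0,0],[0,0,0],[0,0,0],[0,0,0],[0,0,0],[0,0,0],[0,0,0],[0,0,0]],"grip":[0,0,0,0,0,0,0,0,0,40]}'
python3 - <<'E'
from h import *
t=cap('top');s=cap('scene')
A=cv2.resize(t['frame'][130:270,365:465],(400,560));C=cv2.resize(s['frame'][80:200,190:330],(400,343))
cv2.imwrite('pics/p3.png',np.hstack([A,np.vstack([C,np.zeros((217,400,3),np.uint8)])])[:,:,::-1])
E
```

```text
time_s: 4.83
tcp_pos: [0.4433, -0.2213, 0.1931]
ee_rot: [[0.93, -0.368, -0.004], [-0.368, -0.93, 0.003], [-0.005, -0.001, -1.0]]
wrist_force: [-1.0, 0.4, -0.2]
gripper_width: 0.033
```

View pics/p3.png

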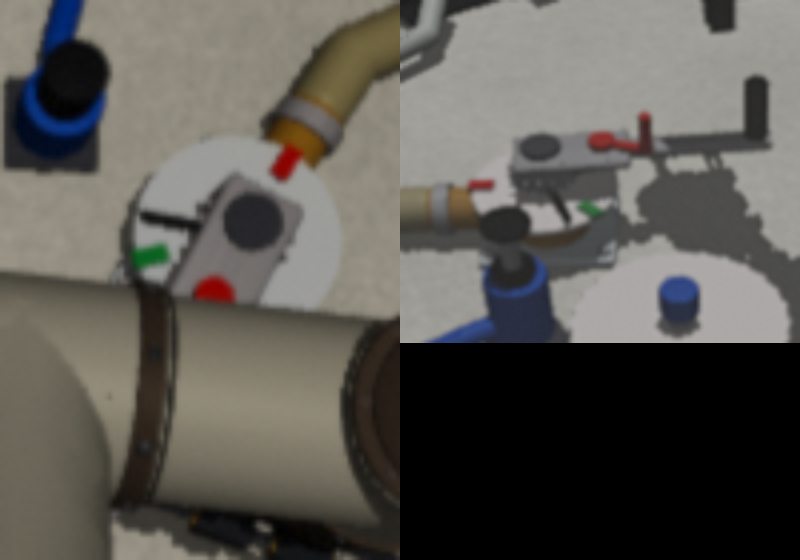

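```bash
python3 - <<'E'
from h import *
s=cap('scene')
sp=np.array([.611,-.2555]);g=onz(s,314.6,107.3,.147)[:2];p=onz(s,275.4,120.5,.129)[:2]
a=np.arctan2(*(g-sp)[::-1]);h=np.array([np.cos(a),np.sin(a)]);pv=sp+.052*h;rt=np.array([h[1],-h[0]])
print(g,np.linalg.norm(g-sp),np.degrees(a),p,'lever len',np.linalg.norm(p-pv),'pawl',np.arctan2((p-pv)@rt,(p-pv)@h))
for d in range(-10,70,5):
  b=np.radians(105+d);print(105+d,(sp+.185*np.array([np.cos(b),np.sin(b)])).round(4))
E
```

```text
[ 0.44875756 -0.1659091 ] 0.1853352090315967 151.09235219853525 [ 0.54096125 -0.19855657] lever len 0.040159610246598296 pawl 0.4095549657652298
95 [ 0.5949 -0.0712]
100 [ 0.5789 -0.0733]
105 [ 0.5631 -0.0768]
110 [ 0.5477 -0.0817]
115 [ 0.5328 -0.0878]
120 [ 0.5185 -0.0953]
125 [ 0.5049 -0.104 ]
130 [ 0.4921 -0.1138]
135 [ 0.4802 -0.1247]
140 [ 0.4693 -0.1366]
145 [ 0.4595 -0.1494]
150 [ 0.4508 -0.163 ]
155 [ 0.4433 -0.1773]
160 [ 0.4372 -0.1922]
165 [ 0.4323 -0.2076]
170 [ 0.4288 -0.2234]
```

The pawl measures about +0.4 rad, so it is at its closing stop. Now I straddle the grip.

```bash
python3 -m jog '{"delta_pos":[[0,20,0],[3,20,0],[3,15,0],[0,0,0],[0,0,0],[0,0,-20],[0,0,-20],[0,0,-23],[0,0,0]],"rot":[[0,0,-3],[0,0,-4],[0,0,0],[0,0,0],[0,0,0],[0,0,0],[0,0,0],[0,0,0],[0,0,0]],"grip":[50,50,50,50,50,50,50,50,50]}'
python3 -m jog '{"delta_pos":[[6.6,11.1,0],[7.4,10.6,0],[8.1,10,0],[8.8,9.4,0],[0,0,0]],"rot":[[0,0,-4],[0,0,-4],[0,0,-4],[0,0,-4],[0,0,0]],"grip":[40,40,40,40,40]}'
```

```text
time_s: 5.73
tcp_pos: [0.4527, -0.167, 0.1266]
ee_rot: [[0.878, -0.478, -0.009], [-0.478, -0.878, 0.001], [-0.008, 0.003, -1.0]]
wrist_force: [-0.7, 0.0, -0.8]
gripper_width: 0.505
time_s: 6.15
tcp_pos: [0.487, -0.1256, 0.1309]
ee_rot: [[0.714, -0.701, -0.001], [-0.701, -0.714, -0.001], [-0.0, 0.001, -1.0]]
wrist_force: [-1.4, -1.2, 0.6]
gripper_width: 0.408
```

```bash
python3 -m jog '{"delta_pos":[[9.4,8.8,0],[10,8.1,0],[10.6,7.4,0],[0,0,0]],"rot":[[0,0,-4],[0,0,-4],[0,0,-4],[0,0,0]],"grip":[40,40,40,40]}'
python3 -m jog '{"delta_pos":[[11.1,6.6,0],[11.4,6,0],[0,0,0]],"rot":[[0,0,-4],[0,0,-4],[0,0,0]],"grip":[40,40,40]}'
python3 - <<'E'
from h import *
s=cap('scene')
cv2.imwrite('pics/p4.png',cv2.resize(s['frame'][80:200,190:370],(720,480))[:,:,::-1])
E
```

```text
time_s: 6.48
tcp_pos: [0.517, -0.1017, 0.1309]
ee_rot: [[0.553, -0.833, -0.0], [-0.833, -0.553, -0.001], [0.0, 0.001, -1.0]]
wrist_force: [-0.5, -1.5, 0.5]
gripper_width: 0.4
time_s: 6.73
tcp_pos: [0.5391, -0.0893, 0.1308]
ee_rot: [[0.433, -0.902, -0.0], [-0.902, -0.433, -0.0], [0.0, 0.001, -1.0]]
wrist_force: [-1.6, -1.3, 0.5]
gripper_width: 0.402
```

View pics/p4.png

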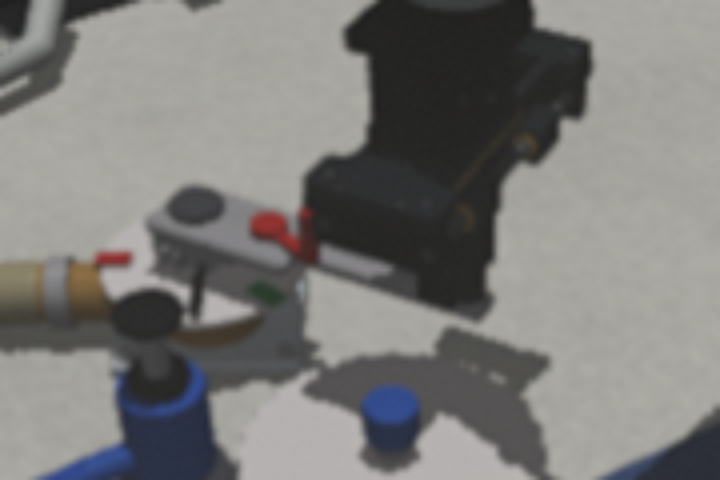

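The pointer has left the green mark, so the valve is turning. I keep going to the stop.

```bash
python3 -m jog '{"delta_pos":[[11.9,5,0],[0,0,0]],"rot":[[0,0,-4],[0,0,0]],"grip":[40,40]}'
python3 -m jog '{"delta_pos":[[6,2,0],[0,0,0]],"rot":[[0,0,-2],[0,0,0]],"grip":[40,40]}'
python3 - <<'E'
from h import *
print(r.sense()['joints'])
s=cap('scene');t=cap('top')
cv2.imwrite('pics/p5.png',np.vstack([cv2.resize(s['frame'][80:200,190:370],(600,400)),cv2.resize(t['frame'][130:270,365:665][:,:275],(400,200),interpolation=cv2.INTER_AREA)[:,:400] if 0 else np.zeros((1,600,3),np.uint8)])[:,:,::-1])
E
```

```text
time_s: 6.95
tcp_pos: [0.5466, -0.0858, 0.1301]
ee_rot: [[0.368, -0.93, -0.01], [-0.93, -0.368, -0.002], [-0.002, 0.011, -1.0]]
wrist_force: [-8.4, -6.2, 4.9]
gripper_width: 0.4
time_s: 7.12
tcp_pos: [0.5469, -0.0861, 0.1297]
ee_rot: [[0.336, -0.942, -0.023], [-0.942, -0.336, -0.005], [-0.003, 0.024, -1.0]]
wrist_force: [-17.1, -11.5, 10.3]
gripper_width: 0.404
[  7.88988411  22.30130649 -17.94066088   0.15783036 -51.11923072
  11.62089211]
```

The stop is at a TCP angle of about 111°. That puts the handle range at roughly 113–177°, which agrees with the red mark lying opposite the middle. Now the free return stroke.

```bash
python3 -m jog '{"delta_pos":[[-20.3,-9.5,0],[-19,-11.9,0],[-17.4,-14.1,0],[-15.6,-16.1,0],[-13.5,-17.9,0],[-11.2,-19.4,0],[-8.8,-20.6,0],[-6.2,-21.5,0],[-3.5,-22.1,0],[0,0,0]],"rot":[[0,0,6.5],[0,0,7],[0,0,7],[0,0,7],[0,0,7],[0,0,7],[0,0,7],[0,0,7],[0,0,7],[0,0,0]],"grip":[40,40,40,40,40,40,40,40,40,40]}'
python3 - <<'E'
from h import *
p=r.sense()['tcp_pos'][:2]-np.array([.611,-.2555]);print(np.hypot(*p),np.degrees(np.arctan2(p[1],p[0])))
E
```

```text
time_s: 8.05
tcp_pos: [0.4405, -0.2373, 0.1312]
ee_rot: [[0.991, -0.135, 0.003], [-0.135, -0.991, -0.0], [0.003, -0.0, -1.0]]
wrist_force: [0.2, 0.3, 0.2]
gripper_width: 0.397
0.1714785951959796 173.89871021166329
```

```bash
python3 - <<'E'
from h import *
s=cap('scene')
cv2.imwrite('pics/p6.png',cv2.resize(s['frame'][80:200,190:370],(720,480))[:,:,::-1])
E
```

```text
(no output)
```

View pics/p6.png

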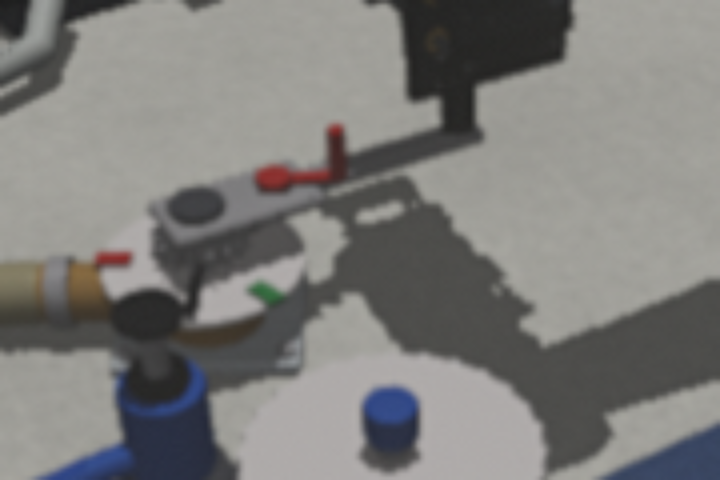

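The handle has followed back and the valve pointer has stayed turned. The TCP radius drifted 14 mm inward, so I move out along the handle and finish the return to the stop.

```bash
python3 -m jog '{"delta_pos":[[-7,0.5,0],[-6,0.5,0],[0,-8,0],[0,-5,0],[0,0,0]],"rot":[[0,0,0],[0,0,0],[0,0,2],[0,0,2],[0,0,0]],"grip":[40,40,40,40,40]}'
python3 -m jog '{"delta_pos":[[0,-5,0],[0,0,0]],"rot":[[0,0,0],[0,0,0]],"grip":[40,40]}'
python3 - <<'E'
from h import *
p=r.sense()['tcp_pos'][:2]-np.array([.611,-.2555]);print(np.hypot(*p),np.degrees(np.arctan2(p[1],p[0])))
E
```

```text
time_s: 8.52
tcp_pos: [0.4275, -0.2463, 0.1306]
ee_rot: [[0.998, -0.068, -0.0], [-0.068, -0.998, 0.0], [-0.0, -0.0, -1.0]]
wrist_force: [0.6, -0.2, -0.7]
gripper_width: 0.4
time_s: 8.68
tcp_pos: [0.4273, -0.2501, 0.1305]
ee_rot: [[0.998, -0.07, -0.001], [-0.07, -0.998, 0.003], [-0.002, -0.003, -1.0]]
wrist_force: [-1.4, 8.0, 3.9]
gripper_width: 0.402
0.1838125892762869 178.30685703600756
```

```bash
python3 -m jog '{"delta_pos":[[2.2,22.4,0],[4.9,22,0],[7.5,21.2,0],[10,20.1,0],[12.4,18.8,0],[14.6,17.1,0],[16.6,15.2,0],[18.3,13.1,0],[19.8,10.7,0],[0,0,0]],"rot":[[0,0,-7],[0,0,-7],[0,0,-7],[0,0,-7],[0,0,-7],[0,0,-7],[0,0,-7],[0,0,-7],[0,0,-7],[0,0,0]],"grip":[40,40,40,40,40,40,40,40,40,40]}'
python3 -m jog '{"delta_pos":[[14.8,6.2,0],[0,0,0]],"rot":[[0,0,-5],[0,0,0]],"grip":[40,40]}'
cat >> h.py <<'E'
def pol():
    p=np.array(r.sense()['tcp_pos'][:2])-np.array([.611,-.2555]);print(np.hypot(*p).round(4),np.degrees(np.arctan2(p[1],p[0])).round(1))
E
python3 -c 'from h import *;pol()'
```

```text
time_s: 9.52
tcp_pos: [0.536, -0.0897, 0.1303]
ee_rot: [[0.391, -0.92, -0.0], [-0.92, -0.391, -0.0], [0.0, 0.0, -1.0]]
wrist_force: [-1.1, 0.5, 0.2]
gripper_width: 0.402
time_s: 9.68
tcp_pos: [0.5462, -0.0854, 0.1294]
ee_rot: [[0.31, -0.951, -0.009], [-0.951, -0.31, -0.001], [-0.002, 0.009, -1.0]]
wrist_force: [-6.1, 0.2, 3.4]
gripper_width: 0.402
0.182 110.9
```

```bash
python3 -m jog '{"delta_pos":[[-14.8,-6.2,0],[-19.8,-10.7,0],[-18.3,-13.1,0],[-16.6,-15.2,0],[-14.6,-17.1,0],[-12.4,-18.8,0],[-10,-20.1,0],[-7.5,-21.2,0],[-4.9,-22,0],[-2.2,-22.4,0]],"rot":[[0,0,5],[0,0,7],[0,0,7],[0,0,7],[0,0,7],[0,0,7],[0,0,7],[0,0,7],[0,0,7],[0,0,7]],"grip":[40,40,40,40,40,40,40,40,40,40]}'
python3 -m jog '{"delta_pos":[[0,0,0],[0,0,0]],"rot":[[0,0,0],[0,0,0]],"grip":[40,40]}'
python3 -c 'from h import *;pol()'
python3 -m jog '{"delta_pos":[[2.2,22.4,0],[4.9,22,0],[7.5,21.2,0],[10,20.1,0],[12.4,18.8,0],[14.6,17.1,0],[16.6,15.2,0],[18.3,13.1,0],[19.8,10.7,0],[0,0,0]],"rot":[[0,0,-7],[0,0,-7],[0,0,-7],[0,0,-7],[0,0,-7],[0,0,-7],[0,0,-7],[0,0,-7],[0,0,-7],[0,0,0]],"grip":[40,40,40,40,40,40,40,40,40,40]}'
python3 -m jog '{"delta_pos":[[14.8,6.2,0],[0,0,0]],"rot":[[0,0,-5],[0,0,0]],"grip":[40,40]}'
python3 - <<'E'
from h import *
pol()
s=cap('scene')
cv2.imwrite('pics/p7.png',cv2.resize(s['frame'][80:200,190:370],(720,480))[:,:,::-1])
E
```

```text
time_s: 10.52
tcp_pos: [0.4276, -0.2518, 0.131]
ee_rot: [[0.998, -0.061, 0.004], [-0.061, -0.998, 0.002], [0.004, -0.002, -1.0]]
wrist_force: [6.8, 63.2, 8.3]
gripper_width: 0.418
time_s: 10.68
tcp_pos: [0.4278, -0.2508, 0.1309]
ee_rot: [[0.998, -0.068, 0.002], [-0.068, -0.998, 0.003], [0.002, -0.003, -1.0]]
wrist_force: [0.7, 10.6, 4.7]
gripper_width: 0.41
0.1833 178.5
time_s: 11.52
tcp_pos: [0.5354, -0.0902, 0.1303]
ee_rot: [[0.394, -0.919, -0.0], [-0.919, -0.394, -0.0], [0.0, 0.0, -1.0]]
wrist_force: [-0.9, -0.7, 0.5]
gripper_width: 0.401
time_s: 11.68
tcp_pos: [0.5461, -0.0857, 0.1295]
ee_rot: [[0.312, -0.95, -0.007], [-0.95, -0.312, -0.001], [-0.002, 0.007, -1.0]]
wrist_force: [-5.2, 0.8, 3.5]
gripper_width: 0.403
0.1818 110.9
```

View pics/p7.png

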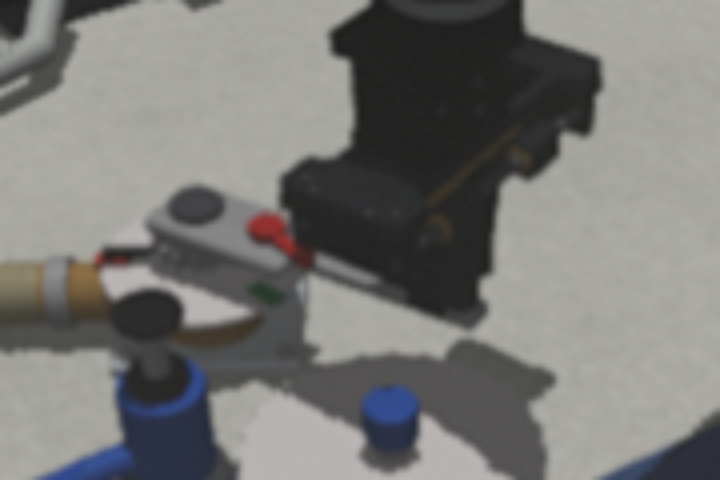

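The pointer is now close to the red mark. I do one more return and working stroke, gentler at the ends. A hard stop before the handle's own stop would mean the valve is fully closed.

```bash
python3 -m jog '{"delta_pos":[[-14.8,-6.2,0],[-19.8,-10.7,0],[-18.3,-13.1,0],[-16.6,-15.2,0],[-14.6,-17.1,0],[-12.4,-18.8,0],[-10,-20.1,0],[-7.5,-21.2,0],[-3,-12,0],[-1.9,-10,0]],"rot":[[0,0,5],[0,0,7],[0,0,7],[0,0,7],[0,0,7],[0,0,7],[0,0,7],[0,0,7],[0,0,4],[0,0,3]],"grip":[40,40,40,40,40,40,40,40,40,40]}'
python3 -m jog '{"delta_pos":[[-1.2,-11,0],[-1,-9.4,0],[0,0,0]],"rot":[[0,0,4],[0,0,3],[0,0,0]],"grip":[40,40,40]}'
python3 -c 'from h import *;pol()'
python3 -m jog '{"delta_pos":[[2.2,22.4,0],[4.9,22,0],[7.5,21.2,0],[5,10,0],[5,10.1,0],[0,0,0]],"rot":[[0,0,-7],[0,0,-7],[0,0,-7],[0,0,-4],[0,0,-3],[0,0,0]],"grip":[40,40,40,40,40,40]}'
python3 -c 'from h import *;pol()'
python3 -m jog '{"delta_pos":[[6.2,9.4,0],[6.2,9.4,0],[0,0,0]],"rot":[[0,0,-4],[0,0,-3],[0,0,0]],"grip":[40,40,40]}'
python3 -c 'from h import *;pol()'
```

```text
time_s: 12.57
tcp_pos: [0.4292, -0.2306, 0.131]
ee_rot: [[0.983, -0.183, 0.003], [-0.183, -0.983, 0.0], [0.003, -0.001, -1.0]]
wrist_force: [1.2, 1.8, 2.3]
gripper_width: 0.396
time_s: 12.82
tcp_pos: [0.4278, -0.25, 0.131]
ee_rot: [[0.998, -0.064, 0.004], [-0.064, -0.998, 0.002], [0.004, -0.002, -1.0]]
wrist_force: [0.6, 3.8, 2.0]
gripper_width: 0.399
0.1833 178.3
time_s: 13.32
tcp_pos: [0.4514, -0.1649, 0.1309]
ee_rot: [[0.852, -0.524, -0.001], [-0.524, -0.852, -0.002], [0.001, 0.002, -1.0]]
wrist_force: [-2.6, -7.7, 2.4]
gripper_width: 0.406
0.1835 150.4
time_s: 13.57
tcp_pos: [0.4628, -0.1474, 0.1309]
ee_rot: [[0.781, -0.625, -0.003], [-0.625, -0.781, -0.004], [-0.0, 0.005, -1.0]]
wrist_force: [-3.7, -11.8, 2.6]
gripper_width: 0.403
0.1834 143.9
```

```bash
python3 -m jog '{"delta_pos":[[7.3,8.5,0],[7.3,8.5,0],[0,0,0],[0,0,0]],"rot":[[0,0,-4],[0,0,-3],[0,0,0],[0,0,0]],"grip":[40,40,40,40]}'
python3 - <<'E'
from h import *
pol()
s=cap('scene')
cv2.imwrite('pics/p8.png',cv2.resize(s['frame'][110:200,200:335],(720,480))[:,:,::-1])
E
```

```text
time_s: 13.9
tcp_pos: [0.4757, -0.1317, 0.1308]
ee_rot: [[0.7, -0.715, -0.007], [-0.715, -0.699, -0.004], [-0.001, 0.008, -1.0]]
wrist_force: [-5.5, -15.2, 3.7]
gripper_width: 0.402
0.1834 137.5
```

View pics/p8.png

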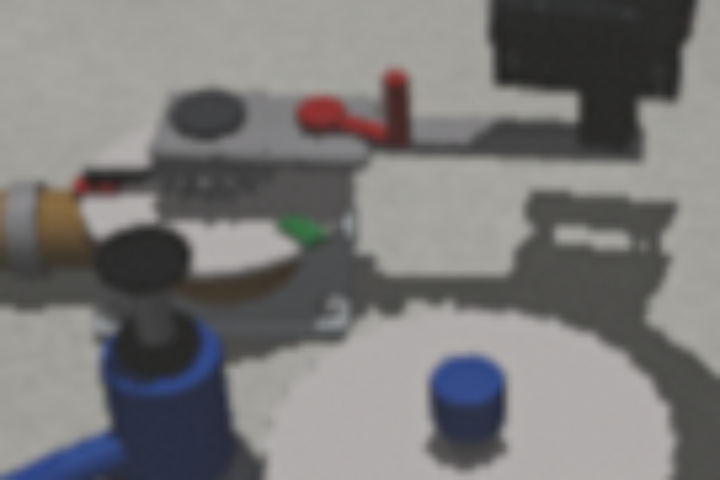

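```bash
python3 -m jog '{"delta_pos":[[8.2,7.6,0],[8.2,7.6,0],[0,0,0],[0,0,0]],"rot":[[0,0,-4],[0,0,-3],[0,0,0],[0,0,0]],"grip":[40,40,40,40]}'
python3 -c 'from h import *;pol()'
python3 -m jog '{"delta_pos":[[9.1,6.6,0],[9.1,6.6,0],[0,0,0],[0,0,0]],"rot":[[0,0,-4],[0,0,-3],[0,0,0],[0,0,0]],"grip":[40,40,40,40]}'
python3 -c 'from h import *;pol()'
```

```text
time_s: 14.28
tcp_pos: [0.491, -0.1164, 0.1301]
ee_rot: [[0.607, -0.795, -0.009], [-0.795, -0.607, -0.004], [-0.003, 0.01, -1.0]]
wrist_force: [-6.9, -11.4, 2.9]
gripper_width: 0.998
0.1837 130.8
time_s: 14.62
tcp_pos: [0.501, -0.1041, 0.1294]
ee_rot: [[0.502, -0.864, -0.029], [-0.865, -0.502, -0.005], [-0.011, 0.028, -1.0]]
wrist_force: [-25.4, -8.2, 20.0]
gripper_width: 0.565
0.1871 126.0
```

The gripper opened to 100 % on its own for a moment; this is the announced slackening. I look before going on.

```bash
python3 -m jog '{"delta_pos":[[0,0,0],[0,0,0],[0,0,0]],"rot":[[0,0,0],[0,0,0],[0,0,0]],"grip":[40,40,40]}'
python3 - <<'E'
from h import *
pol()
s=cap('scene')
cv2.imwrite('pics/p9.png',cv2.resize(s['frame'][80:200,190:370],(720,480))[:,:,::-1])
E
```

```text
time_s: 14.87
tcp_pos: [0.4991, -0.104, 0.1295]
ee_rot: [[0.501, -0.865, -0.032], [-0.865, -0.501, -0.004], [-0.013, 0.03, -0.999]]
wrist_force: [-27.9, -6.4, 22.2]
gripper_width: 0.418
0.1884 126.5
```

View pics/p9.png

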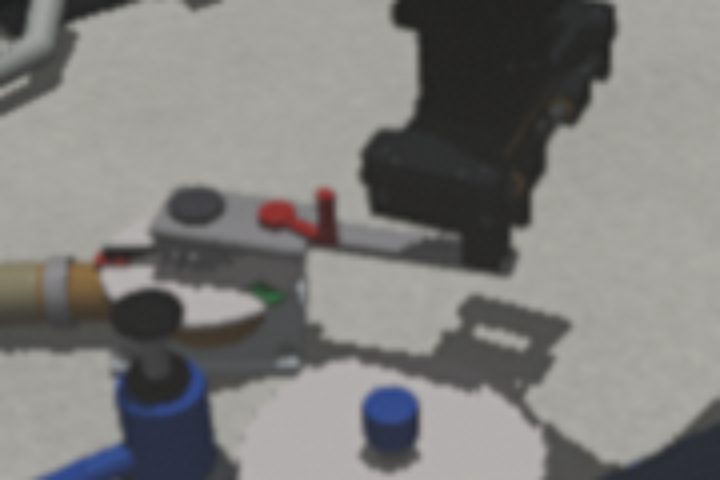

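The handle is blocked at about 129° with about 26 N tangential (≈4.9 N m), far short of its own stop at 113°, and the pointer covers the red mark. The valve is therefore on its closed stop. I back off, lift away and go above the knob.

```bash
python3 -m jog '{"delta_pos":[[-6,-4,0],[-6,-4,0],[0,0,0],[0,0,30],[0,0,40],[0,0,40],[0,0,20]],"rot":[[0,0,0],[0,0,0],[0,0,0],[0,0,0],[0,0,0],[0,0,0],[0,0,0]],"grip":[50,50,50,50,100,100,100]}'
python3 -m jog '{"delta_pos":[[30,20,0],[30,20,0],[30,20,0],[30,20,0],[10,10,0],[0,0,0],[0,0,0]],"rot":[[0,0,6],[0,0,6],[0,0,6],[0,0,6],[0,0,6],[0,0,0],[0,0,0]],"grip":[100,100,100,100,100,100,100]}'
python3 - <<'E'
from h import *
s=cap('scene');w=cap('wrist','w10');t=cap('top')
for n,c in(('s',s),('w',w),('t',t)):
    print(n,[b for b in blobs(c,(105,120,60),(125,255,255),60)[0]])
print(proj(w,(.636,-.015,.119)),proj(s,(.636,-.015,.119)),w['xyz'])
cv2.imwrite('pics/p10.png',np.vstack([cv2.resize(s['frame'][80:200,190:370],(600,400))])[:,:,::-1])
E
```

```text
time_s: 15.5
tcp_pos: [0.503, -0.1092, 0.2654]
ee_rot: [[0.505, -0.863, 0.009], [-0.863, -0.505, -0.001], [0.005, -0.007, -1.0]]
wrist_force: [1.8, -0.1, 0.1]
gripper_width: 0.647
time_s: 16.08
tcp_pos: [0.6318, -0.018, 0.2598]
ee_rot: [[0.868, -0.497, -0.0], [-0.497, -0.868, 0.0], [-0.001, 0.0, -1.0]]
wrist_force: [0.1, -0.3, 0.4]
gripper_width: 0.996
s [([231.4, 50.3], [215, 36, 29, 32, 450]), ([154.4, 77.7], [139, 62, 28, 37, 582]), ([232.7, 179.5], [220, 171, 21, 14, 92]), ([132.0, 246.5], [75, 192, 149, 163, 1497]), ([609.5, 384.1], [590, 360, 50, 40, 490])]
w [([392.8, 35.2], [371, 0, 58, 74, 1377]), ([314.5, 181.3], [299, 164, 32, 35, 887]), ([341.2, 267.7], [311, 247, 58, 36, 1247]), ([285.5, 331.1], [256, 312, 61, 48, 1427]), ([381.3, 326.0], [365, 312, 31, 31, 269]), ([359.9, 325.6], [344, 316, 32, 22, 181]), ([319.5, 329.8], [313, 320, 13, 20, 78])]
t [([384.9, 91.5], [376, 41, 16, 102, 674]), ([603.8, 159.5], [584, 146, 45, 29, 884]), ([573.9, 160.5], [565, 154, 19, 13, 191]), ([50.4, 222.8], [7, 176, 76, 93, 2818]), ([310.6, 253.6], [298, 234, 21, 61, 596]), ([621.3, 276.3], [594, 262, 46, 28, 895])]
[315.88188407 185.14859115] [287.75040655 180.7431208 ] [ 0.70490134 -0.06005687  0.3976773 ]
```

View pics/w10.png

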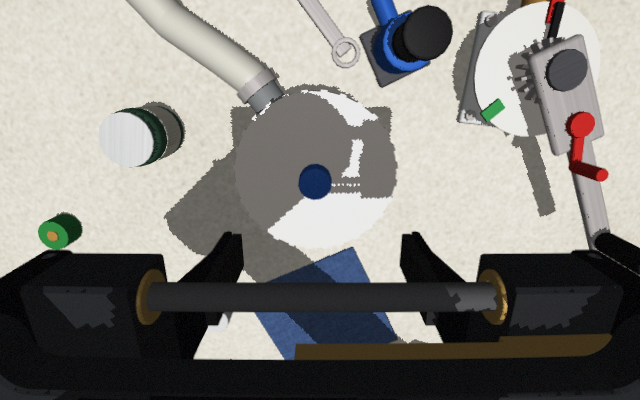

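The wrist view shows the knob at (314,181), the pointer on the red mark at (555,13), and the pawl lever on its closing side at (590,170). The can at (130,138) is undisturbed.

```bash
python3 - <<'E'
from h import *
w=cap('wrist');s=cap('scene')
_,l=blobs(w,(105,120,60),(125,255,255),60);m=(l==l[181,314]).astype(np.uint8)
c=cv2.findContours(m,0,2)[0][0];(x,y),rr=cv2.minEnclosingCircle(c);print(x,y,rr)
print(onz(w,x,y,.119))
k=cap('scene')
p,e=tri(ray(w,x,y),ray(s,287.5,180.5));print('knob',p,e)
# lid disc: edges in wrist view at rim height z=.085, leftmost ~235,right~397
a=onz(w,235,165,.085);b=onz(w,397,165,.085);d=onz(w,318,247,.085);print('lid chord',np.linalg.norm(a-b),(a+b)/2,d)
E
```

```text
313.7428894042969 181.11474609375 17.263038635253906
[ 0.63995738 -0.01551167  0.119     ]
knob [ 0.63851773 -0.01504032  0.12007363] [np.float64(0.0017430994518984268), np.float64(0.0017430994518984463)]
lid chord 0.1579143103688636 [ 0.6451021 -0.0201636  0.085    ] [0.56758124 0.02258382 0.085     ]
```

```bash
python3 -m jog '{"delta_pos":[[6,3,-30],[0,0,-35],[0,0,-35],[0,0,-24],[0,0,-20],[0,0,0],[0,0,0]],"rot":[[0,0,0],[0,0,0],[0,0,0],[0,0,0],[0,0,0],[0,0,0],[0,0,0]],"grip":[90,80,70,70,70,70,70]}'
python3 -m jog '{"delta_pos":[[0,0,0],[0,0,0],[0,0,0],[0,0,0],[0,0,0],[0,0,0],[0,0,10],[0,0,15],[0,0,20],[0,0,0]],"rot":[[0,0,0],[0,0,0],[0,0,0],[0,0,0],[0,0,0],[0,0,0],[0,0,0],[0,0,0],[0,0,0],[0,0,0]],"grip":[0,0,0,0,0,0,0,0,0,0]}'
python3 -m jog '{"delta_pos":[[0,0,15],[0,0,0]],"rot":[[0,0,0],[0,0,0]],"grip":[0,0]}'
```

```text
time_s: 16.97
tcp_pos: [0.638, -0.0154, 0.1164]
ee_rot: [[0.866, -0.499, -0.001], [-0.499, -0.866, -0.001], [-0.001, 0.001, -1.0]]
wrist_force: [0.4, 0.6, 1.7]
gripper_width: 0.707
time_s: 17.8
tcp_pos: [0.6405, -0.0148, 0.1657]
ee_rot: [[0.867, -0.498, 0.007], [-0.499, -0.867, 0.0], [0.006, -0.004, -1.0]]
wrist_force: [0.7, 0.6, -1.3]
gripper_width: 0.337
time_s: 17.97
tcp_pos: [0.6392, -0.0149, 0.1783]
ee_rot: [[0.867, -0.499, 0.004], [-0.499, -0.867, 0.0], [0.003, -0.002, -1.0]]
wrist_force: [1.3, -0.4, -1.3]
gripper_width: 0.336
```

```bash
python3 -m jog '{"delta_pos":[[-20,10,0],[-34,19,0],[-34,19,0],[-34,19,0],[-34,19,0],[-29,16,0],[-20,10,0],[0,0,0]],"rot":[[0,0,0],[0,0,0],[0,0,0],[0,0,0],[0,0,0],[0,0,0],[0,0,0],[0,0,0]],"grip":[0,0,0,0,0,0,0,0]}'
python3 -m jog '{"delta_pos":[[0,0,-30],[0,0,-30],[0,0,-25],[0,0,-15],[0,0,-10],[0,0,-6],[0,0,-4],[0,0,0],[0,0,0]],"rot":[[0,0,0],[0,0,0],[0,0,0],[0,0,0],[0,0,0],[0,0,0],[0,0,0],[0,0,0],[0,0,0]],"grip":[0,0,0,0,0,0,0,0,0]}'
python3 -c "
from h import *
s=cap('scene','s11')"
```

```text
time_s: 18.63
tcp_pos: [0.4288, 0.0973, 0.1756]
ee_rot: [[0.868, -0.497, -0.003], [-0.497, -0.868, -0.0], [-0.003, 0.002, -1.0]]
wrist_force: [0.2, -0.0, -3.4]
gripper_width: 0.334
time_s: 19.38
tcp_pos: [0.4337, 0.0972, 0.0568]
ee_rot: [[0.866, -0.499, 0.001], [-0.499, -0.866, 0.0], [0.0, -0.001, -1.0]]
wrist_force: [1.2, 0.3, -3.2]
gripper_width: 0.335
```

```bash
python3 -m jog '{"delta_pos":[[0,0,-1.5],[0,0,-1.5],[0,0,0],[0,0,0]],"rot":[[0,0,0],[0,0,0],[0,0,0],[0,0,0]],"grip":[0,0,0,0]}'
python3 -m jog '{"delta_pos":[[0,0,-1],[0,0,0],[0,0,0]],"rot":[[0,0,0],[0,0,0],[0,0,0]],"grip":[0,0,0]}'
```

```text
time_s: 19.77
tcp_pos: [0.4338, 0.0974, 0.0541]
ee_rot: [[0.867, -0.499, 0.001], [-0.499, -0.867, 0.001], [0.001, -0.001, -1.0]]
wrist_force: [1.1, 1.1, -0.4]
gripper_width: 0.334
time_s: 20.02
tcp_pos: [0.4338, 0.0974, 0.054]
ee_rot: [[0.867, -0.498, 0.001], [-0.498, -0.867, 0.0], [0.001, -0.001, -1.0]]
wrist_force: [-2.9, 1.3, 9.9]
gripper_width: 0.333
```

The lid is down and the weight is taken. I release, lift, and look from above the anodes.

```bash
python3 -m jog '{"delta_pos":[[0,0,0.5],[0,0,0],[0,0,0],[0,0,0],[0,0,20],[0,0,40],[0,0,40],[0,0,40],[0,0,30]],"rot":[[0,0,0],[0,0,0],[0,0,0],[0,0,0],[0,0,0],[0,0,0],[0,0,0],[0,0,0],[0,0,0]],"grip":[70,70,70,70,70,70,70,70,70]}'
python3 -m jog '{"delta_pos":[[30,22,0],[30,22,0],[10,30,0],[10,30,0],[0,16,0],[0,0,0],[0,0,0]],"rot":[[0,0,0],[0,0,0],[0,0,0],[0,0,0],[0,0,0],[0,0,0],[0,0,0]],"grip":[70,70,70,70,70,70,70]}'
python3 - <<'E'
from h import *
w=cap('wrist','w12');s=cap('scene','s12');t=cap('top')
print([proj(w,p).round(1) for p in((.5186,.2148,.028),(.631,.318,.028))])
E
```

```text
time_s: 20.77
tcp_pos: [0.4339, 0.0972, 0.2264]
ee_rot: [[0.867, -0.499, 0.004], [-0.499, -0.867, 0.002], [0.002, -0.003, -1.0]]
wrist_force: [0.5, 0.3, 0.3]
gripper_width: 0.697
time_s: 21.35
tcp_pos: [0.5126, 0.2172, 0.2222]
ee_rot: [[0.867, -0.498, -0.002], [-0.498, -0.867, -0.001], [-0.001, 0.002, -1.0]]
wrist_force: [0.3, 0.0, 0.2]
gripper_width: 0.702
[array([320.7, 166.6]), array([174.5, 121.7])]
```

View pics/w12.png

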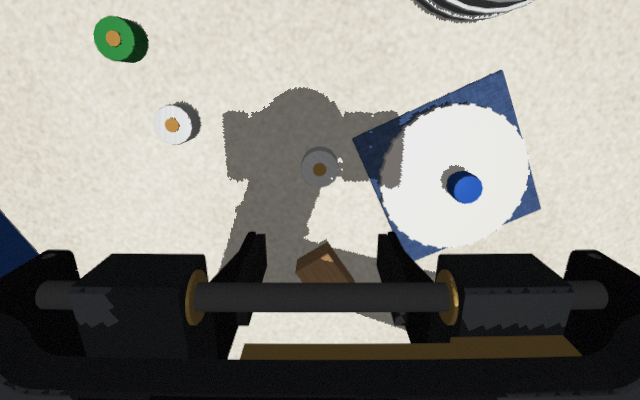

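The wrist view shows the anodes at (319,169) and (173,125), the green look-alike at (113,38), and the lid lying flat on the mat. I refine the positions.

```bash
python3 - <<'E'
from h import *
w=cap('wrist')
B,_=blobs(w,(8,80,40),(25,255,255),25);print([b for b in B if b[1][4]<900 and b[0][1]<240])
for a,sp in(((319.4,169.7),(405,252)),((172.4,125.2),(405.5,321.5))):
    s=vision and cap('scene');print(onz(w,*a,.028),tri(ray(w,*a),ray(s,*sp)))
print(onz(w,467,187,.056))
E
```

```text
[([112.9, 39.8], [106, 32, 15, 16, 177]), ([171.3, 125.8], [165, 119, 14, 14, 152]), ([318.4, 169.9], [312, 164, 14, 13, 133])]
[0.5165589  0.21657064 0.028     ] (array([0.51746736, 0.2158423 , 0.02951458]), [np.float64(0.0007763471847976548), np.float64(0.0007763471847974703)])
[0.63003173 0.32107169 0.028     ] (array([0.63001148, 0.31989857, 0.03002411]), [np.float64(0.000364257049934829), np.float64(0.0003642570499348599)])
[0.43586523 0.0973657  0.056     ]
```

```bash
python3 -m jog '{"delta_pos":[[4.5,-1,-35],[0,0,-40],[0,0,-40],[0,0,-36],[0,0,-20],[0,0,-12],[0,0,-8],[0,0,0]],"rot":[[0,0,0],[0,0,0],[0,0,0],[0,0,0],[0,0,0],[0,0,0],[0,0,0],[0,0,0]],"grip":[70,70,70,70,70,70,70,70]}'
python3 -m jog '{"delta_pos":[[0,0,0],[0,0,0],[0,0,0],[0,0,0],[0,0,0],[0,0,10],[0,0,25],[0,0,40],[0,0,40],[0,0,30]],"rot":[[0,0,0],[0,0,0],[0,0,0],[0,0,0],[0,0,0],[0,0,0],[0,0,0],[0,0,0],[0,0,0],[0,0,0]],"grip":[0,0,0,0,0,0,0,0,0,0]}'
```

```text
time_s: 22.32
tcp_pos: [0.5171, 0.2151, 0.0306]
ee_rot: [[0.866, -0.5, -0.003], [-0.5, -0.866, -0.002], [-0.001, 0.003, -1.0]]
wrist_force: [0.3, -0.2, 2.0]
gripper_width: 0.703
time_s: 23.15
tcp_pos: [0.5182, 0.2162, 0.1808]
ee_rot: [[0.867, -0.499, 0.003], [-0.499, -0.867, 0.002], [0.002, -0.003, -1.0]]
wrist_force: [1.4, 0.7, -1.9]
gripper_width: 0.447
```

```bash
python3 -m jog '{"delta_pos":[[12,-20,0],[18,-31,0],[18,-31,0],[18,-31,0],[18,-31,0],[18,-31,0],[18,-31,0],[14,-20,0],[10,-19,0],[0,0,0]],"rot":[[0,0,0],[0,0,0],[0,0,0],[0,0,0],[0,0,0],[0,0,0],[0,0,0],[0,0,0],[0,0,0],[0,0,0]],"grip":[0,0,0,0,0,0,0,0,0,0]}'
python3 - <<'E'
from h import *
w=cap('wrist','w13');s=cap('scene')
w2=w['frame'];cv2.imwrite('pics/w13.png',np.vstack([w2[:,:,::-1],cv2.resize(s['frame'][100:250,180:420],(320,200))[:,:,::-1].repeat(2,1)]))
print(proj(w,(.638,-.015,.075)))
E
```

```text
time_s: 23.98
tcp_pos: [0.6627, -0.0326, 0.1766]
ee_rot: [[0.864, -0.503, -0.0], [-0.503, -0.864, -0.001], [-0.0, 0.001, -1.0]]
wrist_force: [0.2, 0.3, -1.8]
gripper_width: 0.452
[318.45409538 238.24476867]
```

View pics/w13.png

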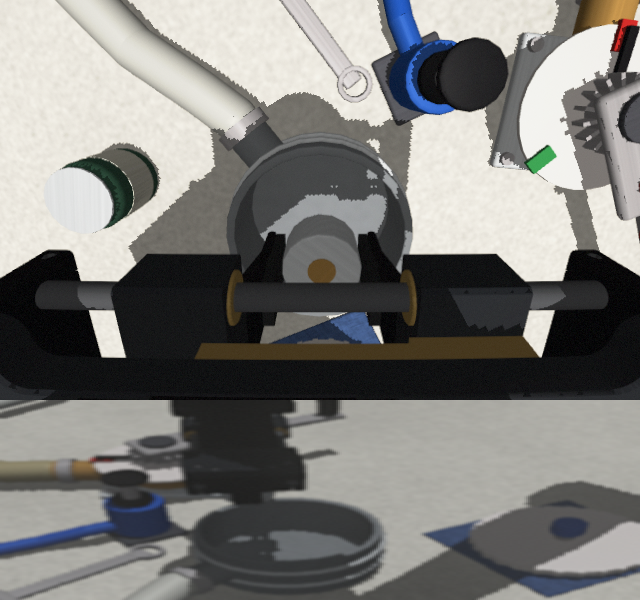

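The open pot is in view, with rim edges at (227,225), (413,225) and top (319,133), and the anode is held. I check the pot centre before lowering.

```bash
python3 - <<'E'
from h import *
from scipy.optimize import least_squares
w=cap('wrist')
P=np.array([onz(w,u,v,.075)[:2] for u,v in((227,225),(413,225),(319,133),(258,155),(383,156),(231,200),(409,200))])
f=least_squares(lambda q:np.hypot(*(P-q[:2]).T)-q[2],[.638,-.015,.075]);print(f.x,f.fun.round(4));print(r.sense()['tcp_pos'])
E
```

```text
[ 0.64468712 -0.01838634  0.07280384] [ 0.0006  0.0006  0.0003  0.0002  0.0002 -0.0009 -0.0009]
[ 0.66108542 -0.02900533  0.17678741]
```

```bash
python3 -m jog '{"delta_pos":[[2,-1,-30],[0,0,-35],[0,0,-30],[0,0,-20],[0,0,-12],[0,0,-5],[0,0,0]],"rot":[[0,0,0],[0,0,0],[0,0,0],[0,0,0],[0,0,0],[0,0,0],[0,0,0]],"grip":[0,0,0,0,0,0,0]}'
python3 -m jog '{"delta_pos":[[0,0,0],[0,0,0],[0,0,0],[0,0,30],[0,0,40],[0,0,40],[0,0,40]],"rot":[[0,0,0],[0,0,0],[0,0,0],[0,0,0],[0,0,0],[0,0,0],[0,0,0]],"grip":[60,60,60,60,60,60,70]}'
```

```text
time_s: 24.72
tcp_pos: [0.6634, -0.0292, 0.0446]
ee_rot: [[0.867, -0.498, -0.001], [-0.498, -0.867, -0.0], [-0.001, 0.001, -1.0]]
wrist_force: [-0.5, -0.3, -2.3]
gripper_width: 0.451
time_s: 25.3
tcp_pos: [0.6639, -0.0301, 0.1984]
ee_rot: [[0.866, -0.499, 0.002], [-0.499, -0.866, -0.0], [0.002, -0.001, -1.0]]
wrist_force: [1.4, -0.0, 0.2]
gripper_width: 0.622
```

```bash
python3 -m jog '{"delta_pos":[[-4,39,3],[-4,39,3],[-4,39,3],[-4,39,3],[-4,39,3],[-4,39,3],[-4,39,3],[-4,39,3],[-4,38,0],[0,0,0]],"rot":[[0,0,0],[0,0,0],[0,0,0],[0,0,0],[0,0,0],[0,0,0],[0,0,0],[0,0,0],[0,0,0],[0,0,0]],"grip":[70,70,70,70,70,70,70,70,70,70]}'
python3 -m jog '{"delta_pos":[[0,0,0]],"rot":[[0,0,0]],"grip":[70]}'
python3 - <<'E'
from h import *
w=cap('wrist','w14');s=cap('scene','s14')
for n,c in(('w',w),('s',s)):
  for b in blobs(c,(8,80,40),(25,255,255),18)[0]:
    if b[1][4]<500 and b[0][1]<360: p=onz(c,*b[0],.028);print(n,b[0],b[1][4],p.round(4)) if p[0]<.8 and p[1]>-.1 else 0
E
```

```text
time_s: 26.13
tcp_pos: [0.627, 0.3268, 0.2204]
ee_rot: [[0.87, -0.494, 0.003], [-0.494, -0.87, 0.004], [0.001, -0.005, -1.0]]
wrist_force: [0.2, -0.6, -0.2]
gripper_width: 0.699
time_s: 26.22
tcp_pos: [0.6273, 0.3224, 0.2201]
ee_rot: [[0.868, -0.496, 0.002], [-0.496, -0.868, 0.001], [0.001, -0.002, -1.0]]
wrist_force: [-0.7, -1.3, -0.0]
gripper_width: 0.698
w [273.6, 89.2] 170 [0.7227 0.3215 0.028 ]
w [321.0, 171.3] 130 [0.6299 0.3223 0.028 ]
s [435.1, 264.6] 20 [0.4935 0.272  0.028 ]
s [405.8, 321.9] 23 [0.6294 0.32   0.028 ]
s [366.4, 353.2] 52 [0.7213 0.3187 0.028 ]
```

```bash
python3 -m jog '{"delta_pos":[[2.5,-1,-35],[0,0,-40],[0,0,-40],[0,0,-34],[0,0,-20],[0,0,-12],[0,0,-8],[0,0,0]],"rot":[[0,0,0],[0,0,0],[0,0,0],[0,0,0],[0,0,0],[0,0,0],[0,0,0],[0,0,0]],"grip":[70,70,70,70,70,70,70,70]}'
python3 -m jog '{"delta_pos":[[0,0,0],[0,0,0],[0,0,0],[0,0,0],[0,0,0],[0,0,10],[0,0,25],[0,0,40],[0,0,40],[0,0,30]],"rot":[[0,0,0],[0,0,0],[0,0,0],[0,0,0],[0,0,0],[0,0,0],[0,0,0],[0,0,0],[0,0,0],[0,0,0]],"grip":[0,0,0,0,0,0,0,0,0,0]}'
```

```text
time_s: 26.98
tcp_pos: [0.6304, 0.3178, 0.0293]
ee_rot: [[0.866, -0.5, -0.001], [-0.5, -0.866, -0.001], [-0.0, 0.001, -1.0]]
wrist_force: [-0.1, 0.6, -1.5]
gripper_width: 0.703
time_s: 27.82
tcp_pos: [0.6306, 0.3191, 0.1788]
ee_rot: [[0.867, -0.499, 0.002], [-0.499, -0.867, 0.001], [0.002, -0.002, -1.0]]
wrist_force: [1.0, 0.4, -1.1]
gripper_width: 0.454
```

```bash
python3 -m jog '{"delta_pos":[[-1,-22,0],[-2,-38,0],[-2,-38,0],[-2,-38,0],[-2,-38,0],[-2,-38,0],[-2,-38,0],[-1,-38,0],[0,-20,0],[0,-14,0]],"rot":[[0,0,0],[0,0,0],[0,0,0],[0,0,0],[0,0,0],[0,0,0],[0,0,0],[0,0,0],[0,0,0],[0,0,0]],"grip":[0,0,0,0,0,0,0,0,0,0]}'
python3 -m jog '{"delta_pos":[[0,0,0],[0,0,0]],"rot":[[0,0,0],[0,0,0]],"grip":[0,0]}'
python3 -c "
from h import *
w=cap('wrist','w15')"
```

```text
time_s: 28.65
tcp_pos: [0.6152, -0.0056, 0.1752]
ee_rot: [[0.865, -0.502, -0.001], [-0.502, -0.865, -0.0], [-0.001, 0.001, -1.0]]
wrist_force: [0.5, 0.8, -3.0]
gripper_width: 0.45
time_s: 28.82
tcp_pos: [0.6161, -0.0032, 0.1751]
ee_rot: [[0.866, -0.5, -0.0], [-0.5, -0.866, 0.0], [-0.0, -0.0, -1.0]]
wrist_force: [0.2, 0.1, -1.7]
gripper_width: 0.456
```

View pics/w15.png

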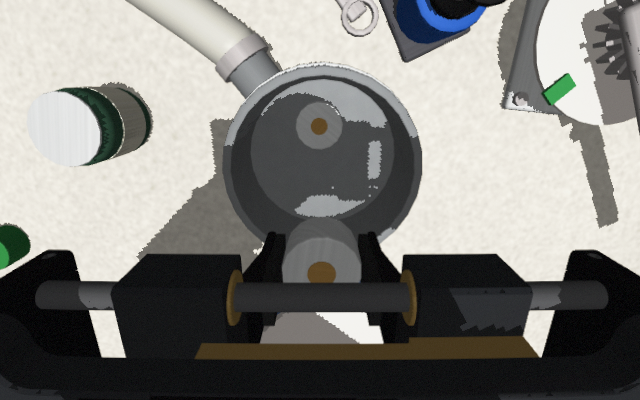

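The first anode lies upright in the pot at (319,126), and the second is held over it. Rim edges are at (222,160), (421,160) and top (321,62).

```bash
python3 - <<'E'
from h import *
from scipy.optimize import least_squares
w=cap('wrist')
P=np.array([onz(w,u,v,.075)[:2] for u,v in((222,162),(421,162),(321,63),(248,94),(394,94),(229,200),(416,200))])
f=least_squares(lambda q:np.hypot(*(P-q[:2]).T)-q[2],[.638,-.015,.075]);print(f.x,f.fun.round(4))
print(onz(w,319,126,.034),r.sense()['tcp_pos'])
E
python3 -m jog '{"delta_pos":[[0,0,-30],[0,0,-35],[0,0,-30],[0,0,-20],[0,0,-10],[0,0,-5],[0,0,0]],"rot":[[0,0,0],[0,0,0],[0,0,0],[0,0,0],[0,0,0],[0,0,0],[0,0,0]],"grip":[0,0,0,0,0,0,0]}'
python3 -m jog '{"delta_pos":[[0,0,0],[0,0,0],[0,0,0],[0,0,30],[0,0,40],[0,0,40],[0,0,40]],"rot":[[0,0,0],[0,0,0],[0,0,0],[0,0,0],[0,0,0],[0,0,0],[0,0,0]],"grip":[60,60,60,60,60,60,70]}'
```

```text
[ 0.63850614 -0.01489831  0.07450659] [-0.0006 -0.0011  0.0004  0.0005 -0.0003  0.      0.0011]
[ 0.66412209 -0.02701026  0.034     ] [ 0.61631761 -0.00192262  0.1750231 ]
time_s: 29.5
tcp_pos: [0.6164, -0.0021, 0.0445]
ee_rot: [[0.867, -0.498, -0.001], [-0.498, -0.867, -0.0], [-0.001, 0.001, -1.0]]
wrist_force: [0.4, -0.5, -2.3]
gripper_width: 0.45
time_s: 30.08
tcp_pos: [0.6163, -0.0032, 0.1983]
ee_rot: [[0.866, -0.499, 0.002], [-0.499, -0.866, 0.0], [0.002, -0.001, -1.0]]
wrist_force: [0.6, 0.3, -0.2]
gripper_width: 0.626
```

```bash
python3 -m jog '{"delta_pos":[[-30,17,4],[-30,17,4],[-30,17,4],[-30,17,4],[-30,16,4],[-30,16,2],[0,0,0],[0,0,0]],"rot":[[0,0,0],[0,0,0],[0,0,0],[0,0,0],[0,0,0],[0,0,0],[0,0,0],[0,0,0]],"grip":[70,70,70,70,70,70,70,70]}'
python3 - <<'E'
from h import *
w=cap('wrist','w16');s=cap('scene','s16')
B,l=blobs(w,(105,120,60),(125,255,255),60);print(B,proj(w,(.436,.097,.056)))
E
```

```text
time_s: 30.75
tcp_pos: [0.4357, 0.0978, 0.219]
ee_rot: [[0.868, -0.497, 0.004], [-0.497, -0.868, 0.002], [0.002, -0.004, -1.0]]
wrist_force: [1.4, 0.0, 0.6]
gripper_width: 0.705
[([355.0, 89.3], [309, 63, 80, 59, 1843]), ([264.4, 115.8], [259, 111, 14, 11, 65]), ([241.0, 137.4], [223, 125, 39, 30, 323]), ([403.9, 192.1], [378, 147, 45, 77, 1066]), ([323.1, 181.4], [309, 166, 30, 32, 756]), ([303.2, 248.4], [288, 239, 38, 21, 255])] [323.20950511 180.73322028]
```

View pics/w16.png

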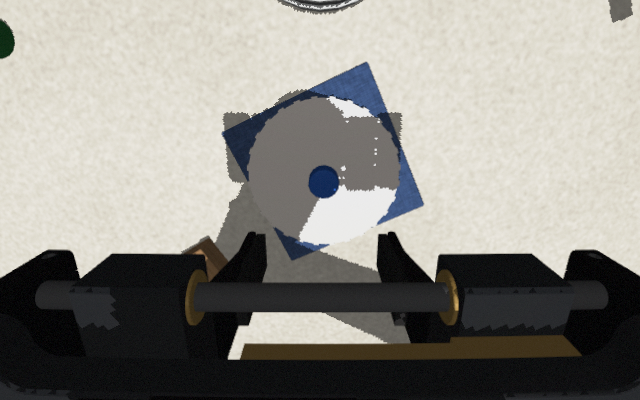

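The lid is flat on the mat with its knob at (323,181), as predicted. Before closing the pot I check the anodes in it numerically.

```bash
python3 - <<'E'
from h import *
for n in('top','scene'):
    c=cap(n);h=cv2.cvtColor(c['frame'],cv2.COLOR_RGB2HSV)
    for p in((.6163,-.0025,.034),(.664,-.028,.034),(.64,.03,.006)):
        u,v=proj(c,p).round().astype(int);print(n,p,(u,v),h[v-2:v+3,u-2:u+3].reshape(-1,3)[:, :].mean(0).round(),h[v,u])
    B=[(b[0],onz(c,*b[0],.034).round(3).tolist(),b[1][4]) for b in blobs(c,(5,70,30),(25,255,255),3)[0]]
    print([b for b in B if .55<b[1][0]<.72 and -.1<b[1][1]<.07])
E
python3 -m jog '{"delta_pos":[[0,-0.5,-30],[0,0,-40],[0,0,-40],[0,0,-30],[0,0,-15],[0,0,-10],[0,0,0]],"rot":[[0,0,0],[0,0,0],[0,0,0],[0,0,0],[0,0,0],[0,0,0],[0,0,0]],"grip":[70,70,70,70,70,70,70]}'
```

```text
top (0.6163, -0.0025, 0.034) (np.int64(321), np.int64(191)) [ 17. 153. 121.] [ 18 224 122]
top (0.664, -0.028, 0.034) (np.int64(331), np.int64(172)) [ 17. 145. 124.] [ 19 223 120]
top (0.64, 0.03, 0.006) (np.int64(308), np.int64(184)) [100.  10.  82.] [102  15  83]
[([331.0, 172.0], [0.665, -0.028, 0.034], 21), ([320.6, 191.0], [0.616, -0.0, 0.034], 25)]
scene (0.6163, -0.0025, 0.034) (np.int64(300), np.int64(209)) [ 17.  83. 134.] [ 18 139 132]
scene (0.664, -0.028, 0.034) (np.int64(275), np.int64(212)) [ 21.  81. 134.] [ 18 133 130]
scene (0.64, 0.03, 0.006) (np.int64(300), np.int64(232)) [99.  7. 61.] [90  9 57]
[([300.1, 208.6], [0.614, -0.004, 0.034], 17), ([274.6, 211.3], [0.663, -0.031, 0.034], 17)]
time_s: 31.53
tcp_pos: [0.4357, 0.0951, 0.0493]
ee_rot: [[0.865, -0.501, -0.005], [-0.501, -0.865, -0.003], [-0.003, 0.006, -1.0]]
wrist_force: [0.1, -0.2, -0.0]
gripper_width: 0.704
```

Both anodes are upright in the pot in both views. Now I grip the lid and lift it.

```bash
python3 -m jog '{"delta_pos":[[0,0,0],[0,0,0],[0,0,0],[0,0,0],[0,0,0],[0,0,0],[0,0,0]],"rot":[[0,0,0],[0,0,0],[0,0,0],[0,0,0],[0,0,0],[0,0,0],[0,0,0]],"grip":[0,0,0,0,0,0,0]}'
python3 -m jog '{"delta_pos":[[0,0,10],[0,0,25],[0,0,30],[0,0,30],[0,0,20],[0,0,10],[0,0,0],[0,0,0]],"rot":[[0,0,0],[0,0,0],[0,0,0],[0,0,0],[0,0,0],[0,0,0],[0,0,0],[0,0,0]],"grip":[0,0,0,0,0,0,0,0]}'
python3 -m jog '{"delta_pos":[[20,-10,0],[34,-19,0],[34,-19,0],[34,-19,0],[34,-19,0],[28,-16,0],[18,-10,0],[0,0,0],[0,0,0]],"rot":[[0,0,0],[0,0,0],[0,0,0],[0,0,0],[0,0,0],[0,0,0],[0,0,0],[0,0,0],[0,0,0]],"grip":[0,0,0,0,0,0,0,0,0]}'
python3 - <<'E'
from h import *
s=cap('scene');print(r.sense()['tcp_pos'],[b for b in blobs(s,(105,120,60),(125,255,255),30)[0] if 250<b[0][0]<340])
w=cap('wrist');print([b for b in blobs(w,(105,120,60),(125,255,255),30)[0]])
E
```

```text
time_s: 32.12
tcp_pos: [0.4364, 0.0965, 0.0526]
ee_rot: [[0.867, -0.499, 0.001], [-0.499, -0.867, 0.0], [0.0, -0.0, -1.0]]
wrist_force: [-0.9, -1.3, 4.4]
gripper_width: 0.337
time_s: 32.78
tcp_pos: [0.4356, 0.0965, 0.1766]
ee_rot: [[0.866, -0.5, -0.001], [-0.5, -0.866, 0.001], [-0.001, -0.0, -1.0]]
wrist_force: [0.3, -0.1, -3.7]
gripper_width: 0.333
time_s: 33.53
tcp_pos: [0.6374, -0.0163, 0.1733]
ee_rot: [[0.865, -0.501, -0.006], [-0.501, -0.865, -0.0], [-0.005, 0.004, -1.0]]
wrist_force: [-0.9, 0.2, -4.0]
gripper_width: 0.336
[ 0.63682288 -0.01571112  0.17400165] []
[([425.4, 39.5], [396, 0, 79, 73, 2174]), ([321.2, 263.5], [292, 239, 60, 44, 2145])]
```

```bash
python3 -m jog '{"delta_pos":[[1.5,0.5,-20],[0,0,-15],[0,0,-8],[0,0,-5],[0,0,-4],[0,0,0],[0,0,0]],"rot":[[0,0,0],[0,0,0],[0,0,0],[0,0,0],[0,0,0],[0,0,0],[0,0,0]],"grip":[0,0,0,0,0,0,0]}'
python3 -m jog '{"delta_pos":[[0,0,-2],[0,0,-2],[0,0,-1],[0,0,-1],[0,0,0],[0,0,0]],"rot":[[0,0,0],[0,0,0],[0,0,0],[0,0,0],[0,0,0],[0,0,0]],"grip":[0,0,0,0,0,0]}'
```

```text
time_s: 34.22
tcp_pos: [0.64, -0.0148, 0.1257]
ee_rot: [[0.867, -0.499, 0.001], [-0.499, -0.867, -0.0], [0.001, -0.0, -1.0]]
wrist_force: [-0.8, 0.3, -2.4]
gripper_width: 0.336
time_s: 34.72
tcp_pos: [0.6398, -0.015, 0.119]
ee_rot: [[0.866, -0.499, -0.0], [-0.499, -0.866, -0.0], [-0.0, 0.0, -1.0]]
wrist_force: [0.6, -0.3, -3.1]
gripper_width: 0.335
```

```bash
python3 -m jog '{"delta_pos":[[-0.5,0,-1],[0,0,-1],[0,0,-1],[0,0,0],[0,0,0]],"rot":[[0,0,0],[0,0,0],[0,0,0],[0,0,0],[0,0,0]],"grip":[0,0,0,0,0]}'
python3 -m jog '{"delta_pos":[[0,0,-1],[0,0,0],[0,0,0]],"rot":[[0,0,0],[0,0,0],[0,0,0]],"grip":[0,0,0]}'
```

```text
time_s: 35.13
tcp_pos: [0.6393, -0.015, 0.116]
ee_rot: [[0.866, -0.499, -0.0], [-0.499, -0.866, -0.0], [-0.0, 0.0, -1.0]]
wrist_force: [-0.5, -0.3, -3.2]
gripper_width: 0.332
time_s: 35.38
tcp_pos: [0.6394, -0.0149, 0.1157]
ee_rot: [[0.867, -0.499, 0.001], [-0.499, -0.867, -0.0], [0.001, -0.0, -1.0]]
wrist_force: [-0.9, 1.2, 1.4]
gripper_width: 0.333
```

The lid is seated at the expected height (TCP z 0.1157 against 0.1156). I release and check.

```bash
python3 -m jog '{"delta_pos":[[0,0,-0.5],[0,0,0],[0,0,0],[0,0,0],[0,0,0],[0,0,30],[0,0,40],[0,0,40],[0,0,20]],"rot":[[0,0,0],[0,0,0],[0,0,0],[0,0,0],[0,0,0],[0,0,0],[0,0,0],[0,0,0],[0,0,0]],"grip":[0,60,60,60,60,60,60,60,60]}'
python3 - <<'E'
from h import *
w=cap('wrist','w17');s=cap('scene','s17')
b=[b for b in blobs(s,(105,120,60),(125,255,255),30)[0] if 250<b[0][0]<340];print(b)
_,l=blobs(w,(105,120,60),(125,255,255),60);u,v=proj(w,(.638,-.015,.118)).astype(int);m=(l==l[v,u]).astype(np.uint8)
(x,y),rr=cv2.minEnclosingCircle(cv2.findContours(m,0,2)[0][0]);print(x,y,rr,onz(w,x,y,.119))
s_=cv2.imread('pics/s17.png');cv2.imwrite('pics/mix17.png',np.vstack([cv2.resize(cv2.imread('pics/w17.png'),(560,350)),cv2.resize(s_[140:260,200:468],(560,250))]))
E
```

```text
time_s: 36.13
tcp_pos: [0.6414, -0.0152, 0.2502]
ee_rot: [[0.867, -0.499, 0.009], [-0.499, -0.867, -0.0], [0.008, -0.004, -1.0]]
wrist_force: [0.9, -0.2, 0.3]
gripper_width: 0.596
[]
322.60552978515625 195.2338104248047 17.838674545288086 [ 0.63898722 -0.01371915  0.119     ]
```

View pics/mix17.png

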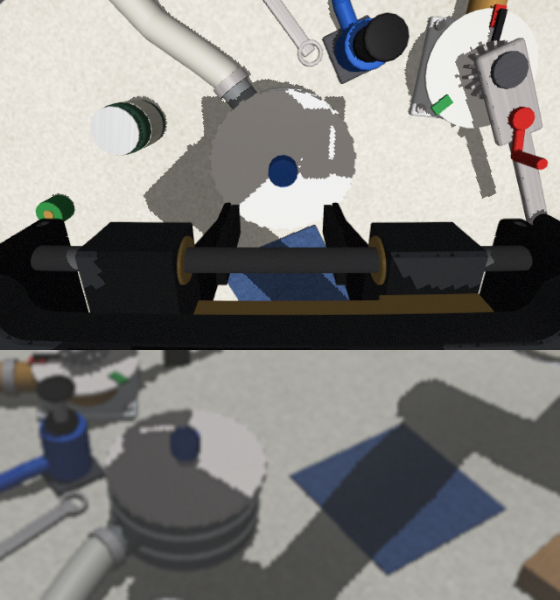

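The lid sits flat on the pot with its knob at (0.639, -0.014). The mat is empty, and the primer cap is at about (438,43) in the full wrist frame. Next is the primer.

```bash
python3 - <<'E'
from h import *
w=cap('wrist');g=cv2.cvtColor(w['frame'],cv2.COLOR_RGB2GRAY)[5:80,405:475];m=(g<60).astype(np.uint8)
n,l,st,ce=cv2.connectedComponentsWithStats(m);print(st[1:],ce[1:]+[405,5])
print(onz(w,440,42,.123),r.sense()['tcp_pos'])
E
python3 -m jog '{"delta_pos":[[12,-27,0],[12,-27,0],[12,-27,0],[12,-27,0],[9,-28,0],[0,0,-20],[0,0,-30],[0,0,-25],[0,0,0],[0,0,0]],"rot":[[0,0,0],[0,0,0],[0,0,0],[0,0,0],[0,0,0],[0,0,0],[0,0,0],[0,0,0],[0,0,0],[0,0,0]],"grip":[0,0,0,0,0,0,0,0,0,0]}'
```

```text
[[   0   10   63   57 2891]
 [  14   16    3    1    3]
 [   0   71    7    4   17]] [[434.97578692  44.28813559]
 [420.          21.        ]
 [407.17647059  78.05882353]]
[ 0.70123163 -0.14944591  0.123     ] [ 0.64023166 -0.01477113  0.24693175]
time_s: 37.12
tcp_pos: [0.6949, -0.1511, 0.1663]
ee_rot: [[0.866, -0.499, -0.007], [-0.499, -0.866, -0.0], [-0.006, 0.003, -1.0]]
wrist_force: [-0.6, 0.4, 0.6]
gripper_width: 0.013
```

```bash
python3 -m jog '{"delta_pos":[[3,1,-14],[0,0,-12],[0,0,-8],[0,0,-5],[0,0,-3],[0,0,0],[0,0,0]],"rot":[[0,0,0],[0,0,0],[0,0,0],[0,0,0],[0,0,0],[0,0,0],[0,0,0]],"grip":[0,0,0,0,0,0,0]}'
python3 -m jog '{"delta_pos":[[0,0,-2],[0,0,0],[0,0,0]],"rot":[[0,0,0],[0,0,0],[0,0,0]],"grip":[0,0,0]}'
```

```text
time_s: 37.7
tcp_pos: [0.7015, -0.1498, 0.1314]
ee_rot: [[0.867, -0.498, 0.007], [-0.498, -0.867, -0.001], [0.007, -0.002, -1.0]]
wrist_force: [-0.6, 1.4, 10.6]
gripper_width: 0.004
time_s: 37.95
tcp_pos: [0.7015, -0.1498, 0.1298]
ee_rot: [[0.867, -0.498, 0.007], [-0.498, -0.867, -0.001], [0.007, -0.002, -1.0]]
wrist_force: [0.8, 1.4, 10.5]
gripper_width: 0.0
```

```bash
python3 -m jog '{"delta_pos":[[0,0,-2],[0,0,-2],[0,0,-1],[0,0,0],[0,0,0]],"rot":[[0,0,0],[0,0,0],[0,0,0],[0,0,0],[0,0,0]],"grip":[0,0,0,0,0]}'
python3 -m jog '{"delta_pos":[[0,0,-2],[0,0,0],[0,0,0]],"rot":[[0,0,0],[0,0,0],[0,0,0]],"grip":[0,0,0]}'
```

```text
time_s: 38.37
tcp_pos: [0.7016, -0.1498, 0.1283]
ee_rot: [[0.868, -0.497, 0.009], [-0.497, -0.868, -0.002], [0.009, -0.002, -1.0]]
wrist_force: [-4.2, 4.1, 20.8]
gripper_width: 0.003
time_s: 38.62
tcp_pos: [0.7017, -0.1498, 0.1283]
ee_rot: [[0.868, -0.497, 0.009], [-0.497, -0.868, -0.003], [0.01, -0.002, -1.0]]
wrist_force: [-7.9, 5.1, 26.8]
gripper_width: 0.005
```

The plunger has bottomed: z sticks at 0.1283 while the force rises to 27 N. Now fully up, then a second stroke, then up and clear.

```bash
python3 -m jog '{"delta_pos":[[0,0,10],[0,0,15],[0,0,15],[0,0,0],[0,0,0],[0,0,0]],"rot":[[0,0,0],[0,0,0],[0,0,0],[0,0,0],[0,0,0],[0,0,0]],"grip":[0,0,0,0,0,0]}'
python3 -m jog '{"delta_pos":[[-2,0,-12],[0,0,-12],[0,0,-8],[0,0,-4],[0,0,-4],[0,0,0],[0,0,0],[0,0,0]],"rot":[[0,0,0],[0,0,0],[0,0,0],[0,0,0],[0,0,0],[0,0,0],[0,0,0],[0,0,0]],"grip":[0,0,0,0,0,0,0,0]}'
```

```text
time_s: 39.12
tcp_pos: [0.6984, -0.1497, 0.157]
ee_rot: [[0.866, -0.5, -0.003], [-0.5, -0.866, 0.001], [-0.003, 0.001, -1.0]]
wrist_force: [0.5, 0.7, -0.7]
gripper_width: 0.004
time_s: 39.78
tcp_pos: [0.6984, -0.1501, 0.1282]
ee_rot: [[0.868, -0.496, 0.005], [-0.496, -0.868, -0.004], [0.006, 0.0, -1.0]]
wrist_force: [-10.9, 6.2, 34.5]
gripper_width: 0.003
```

```bash
python3 -m jog '{"delta_pos":[[0,0,10],[0,0,15],[0,0,15],[0,0,30],[0,0,40],[0,0,20],[-20,30,0],[-30,20,0],[0,0,0],[0,0,0]],"rot":[[0,0,0],[0,0,0],[0,0,0],[0,0,0],[0,0,0],[0,0,0],[0,0,0],[0,0,0],[0,0,0],[0,0,0]],"grip":[0,0,0,0,0,0,0,0,0,0]}'
python3 -m jog '{"delta_pos":[[-40,0,0],[-40,0,0],[-40,0,0],[-40,0,0],[-20,0,0],[0,0,0],[0,0,0]],"rot":[[0,0,0],[0,0,0],[0,0,0],[0,0,0],[0,0,0],[0,0,0],[0,0,0]],"grip":[0,0,0,0,0,0,0]}'
python3 - <<'E'
from h import *
s=cap('scene','s18');t=cap('top','t18')
for c,sp in((s,1),(t,0)):
    print([b for b in blobs(c,(105,120,40),(125,255,255),40)[0] if 270<b[0][0]<335 and 160<b[0][1]<195])
    g=cv2.cvtColor(c['frame'],cv2.COLOR_RGB2GRAY);u,v=proj(c,(.6975,-.1505,.123)).astype(int)
    m=(g[v-14:v+15,u-16:u+17]<45).astype(np.uint8);n,l,st,ce=cv2.connectedComponentsWithStats(m);i=1+st[1:,4].argmax();print('cap',(u,v),ce[i]+[u-16,v-14],st[i])
# compare with initial pictures around can/spanner/box
for n,c in(('scene',s),('top',t)):
    o=cv2.imread(f'pics/{n}0.png')[:,:,::-1]
    for nm,p,R in(('cap',(.6975,-.1505,.123),10),('can',(.74,.13,.04),18),('spanner',(.78,-.08,.005),18),('box',(.40,.27,.02),16),('lid',(.638,-.015,.1),22)):
        u,v=proj(c,p).astype(int);a=o[v-R:v+R,u-R:u+R].astype(int);b=c['frame'][v-R:v+R,u-R:u+R].astype(int);print(n,nm,(u,v),abs(a-b).mean().round(1))
E
```

```text
time_s: 40.62
tcp_pos: [0.6452, -0.099, 0.2469]
ee_rot: [[0.867, -0.498, -0.004], [-0.498, -0.867, 0.0], [-0.004, 0.002, -1.0]]
wrist_force: [0.2, 0.3, 0.9]
gripper_width: 0.006
time_s: 41.2
tcp_pos: [0.4674, -0.1004, 0.2486]
ee_rot: [[0.866, -0.5, 0.001], [-0.5, -0.866, -0.0], [0.001, -0.0, -1.0]]
wrist_force: [0.8, 0.1, 1.3]
gripper_width: 0.008
[([288.3, 181.6], [282, 178, 13, 9, 90])]
cap (np.int64(227), np.int64(157)) [226.33112583 158.53642384] [  7  10  17  12 151]
[([325.6, 175.6], [320, 170, 12, 13, 120])]
cap (np.int64(383), np.int64(147)) [379.53043478 149.74782609] [  0   0  25  29 460]
scene cap (np.int64(227), np.int64(157)) 5.6
scene can (np.int64(288), np.int64(277)) 5.9
scene spanner (np.int64(217), np.int64(231)) 6.6
scene box (np.int64(462), np.int64(243)) 5.0
scene lid (np.int64(287), np.int64(188)) 9.7
top cap (np.int64(383), np.int64(147)) 2.7
top can (np.int64(268), np.int64(144)) 5.3
top spanner (np.int64(349), np.int64(131)) 5.8
top box (np.int64(212), np.int64(280)) 4.5
top lid (np.int64(326), np.int64(176)) 8.9
```

Every end check matches: the knob and primer cap are where they started, and the can, spanner and box are unchanged. The arm is clear, so I hand in.

```bash
python3 -c "
from station import finish_job
print(finish_job())"
```

```text
the job is handed in; nothing more can be done
None
```

The job is done and handed in at about 41 s of robot time; no verdict was reported.

- **Seacock:** I flipped the pawl to its closing side, and it measured about +0.4 rad, which is at its stop. The valve took four working strokes. On the last one the handle jammed well short of its own stop, at about 4.9 N m, with the pointer over the red mark.
- **Lid and anodes:** The lid was laid flat on the mat. Only two zinc anodes were on the bench, and both cameras showed both of them upright in the pot. I treated the discs in the blue tray as scenery because they looked out of reach, and left the green look-alike alone. The lid is back on the pot at the expected height, its knob within about 2 mm of the pot's centre.
- **Primer:** It got two full strokes. Each one bottomed hard at the same height, with 27 N and 34 N of force, and each was released fully. The cap shows at its up position in the scene camera.
- **Bystanders:** The can, spanner and box look unchanged against the first pictures.

Checks that disagreed or went off plan:

- **Pot centre:** My first fit was about 6 mm off. A better view put it within 1 mm of where the knob started, and I used that.
- **Slackened grip:** The gripper opened by itself for a moment during the last valve stroke, with no harm done.
- **Hard stop:** One return stroke of the handle hit its stop with a 63 N spike at the wrist, below the 120 N limit. I slowed the next return.
- **Primer cap:** The last top-view reading of the cap merged with dark surroundings, so I relied on the scene view for it.

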